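# Set out the water sample pots at their stirrers

## Task

Set out the water samples for testing: for every sample pot on the railed shelf, raise its folded-down wire bail upright, lift the pot by its bail up over the front rail and stand it upright on the bench beside the stirrer whose top plate matches its lid. Each pot goes on the stirrer's left (the robot's left), squarely opposite the middle of that side, with about 3 cm of clear space between them. Carry the pots by their bails only, never by the body, and leave the amber bottle and the clear jar on the shelf where they are.

Things in the scene. Friction and masses are not known exactly. Their poses are not given: they have to be found in the camera images.
- shelf: Bench-top shelf unit, fixed, 584 mm wide (its y) and 116 mm deep (its x), front facing the robot (-x). Origin under its centre on the bench. Its board's top is 60 mm above the bench; a steel strip rail 6 mm thick runs along the whole front edge and stands 28 mm above the board (88 mm above the bench); the back lip stands 40 mm and the blue ends 40 mm above the board. Nothing is above it. One loose bottle and one loose jar (not to be used) also stand near its two ends.
- pot_red: Sample pot with a red lid: closed white cylinder 64 mm in diameter, lid 66 mm, 56 mm tall in all, about 0.45 kg. Origin at the centre of its underside, z up its axis; its y axis runs through the two bail pivots, which lie 46 mm above the underside and 37 mm to either side. At the start it stands on the shelf board behind the rail, its -x side roughly to the shelf's front. May be absent.
- bail_red (a joint): Wire bail of the red pot, rad: 0 folded down level, pointing to the pot's own -x side; 1.57 upright; stop at 1.75. Light friction in the pivots (0.015 N m) keeps it where it is left. Folded, it reaches out over the rail.
- grip_red (a point): Middle of the black grip bar of the red pot's bail: a round bar 8 mm thick and 48 mm long, parallel to the pot's y axis, 85 mm from the pivot line; upright it lies 131 mm above the pot's underside, right over its centre.
- stirrer_red: Compact magnetic stirrer with a red top plate, fixed, 80 x 80 mm and 45 mm tall. Origin under its centre on the bench; its front (knob, -x) faces roughly to the robot, its y axis points to the robot's left. The matching pot belongs beside its left (+y) face; in its frame that is x = 0, y = 102 mm for a 30 mm gap.
- pot_blue: Sample pot with a blue lid: closed white cylinder 64 mm in diameter, lid 66 mm, 56 mm tall in all, about 0.45 kg. Origin at the centre of its underside, z up its axis; its y axis runs through the two bail pivots, which lie 46 mm above the underside and 37 mm to either side. At the start it stands on the shelf board behind the rail, its -x side roughly to the shelf's front. May be absent.
- bail_blue (a joint): Wire bail of the blue pot, rad: 0 folded down level, pointing to the pot's own -x side; 1.57 upright; stop at 1.75. Light friction in the pivots (0.015 N m) keeps it where it is left. Folded, it reaches out over the rail.
- grip_blue (a point): Middle of the black grip bar of the blue pot's bail: a round bar 8 mm thick and 48 mm long, parallel to the pot's y axis, 85 mm from the pivot line; upright it lies 131 mm above the pot's underside, right over its centre.
- stirrer_blue: Compact magnetic stirrer with a blue top plate, fixed, 80 x 80 mm and 45 mm tall. Origin under its centre on the bench; its front (knob, -x) faces roughly to the robot, its y axis points to the robot's left. The matching pot belongs beside its left (+y) face; in its frame that is x = 0, y = 102 mm for a 30 mm gap.
- pot_yellow: Sample pot with a yellow lid: closed white cylinder 64 mm in diameter, lid 66 mm, 56 mm tall in all, about 0.45 kg. Origin at the centre of its underside, z up its axis; its y axis runs through the two bail pivots, which lie 46 mm above the underside and 37 mm to either side. At the start it stands on the shelf board behind the rail, its -x side roughly to the shelf's front. May be absent.
- bail_yellow (a joint): Wire bail of the yellow pot, rad: 0 folded down level, pointing to the pot's own -x side; 1.57 upright; stop at 1.75. Light friction in the pivots (0.015 N m) keeps it where it is left. Folded, it reaches out over the rail.
- grip_yellow (a point): Middle of the black grip bar of the yellow pot's bail: a round bar 8 mm thick and 48 mm long, parallel to the pot's y axis, 85 mm from the pivot line; upright it lies 131 mm above the pot's underside, right over its centre.
- stirrer_yellow: Compact magnetic stirrer with a yellow top plate, fixed, 80 x 80 mm and 45 mm tall. Origin under its centre on the bench; its front (knob, -x) faces roughly to the robot, its y axis points to the robot's left. The matching pot belongs beside its left (+y) face; in its frame that is x = 0, y = 102 mm for a 30 mm gap.
- pot_green: Sample pot with a green lid: closed white cylinder 64 mm in diameter, lid 66 mm, 56 mm tall in all, about 0.45 kg. Origin at the centre of its underside, z up its axis; its y axis runs through the two bail pivots, which lie 46 mm above the underside and 37 mm to either side. At the start it stands on the shelf board behind the rail, its -x side roughly to the shelf's front. May be absent.
- bail_green (a joint): Wire bail of the green pot, rad: 0 folded down level, pointing to the pot's own -x side; 1.57 upright; stop at 1.75. Light friction in the pivots (0.015 N m) keeps it where it is left. Folded, it reaches out over the rail.
- grip_green (a point): Middle of the black grip bar of the green pot's bail: a round bar 8 mm thick and 48 mm long, parallel to the pot's y axis, 85 mm from the pivot line; upright it lies 131 mm above the pot's underside, right over its centre.
- stirrer_green: Compact magnetic stirrer with a green top plate, fixed, 80 x 80 mm and 45 mm tall. Origin under its centre on the bench; its front (knob, -x) faces roughly to the robot, its y axis points to the robot's left. The matching pot belongs beside its left (+y) face; in its frame that is x = 0, y = 102 mm for a 30 mm gap.
- amber_bottle: Amber bottle, 42 mm in diameter, 85 mm tall, on the shelf near one end; bystander. Origin at the centre of its underside.
- clear_jar: Clear jar with a white cap, 42 mm in diameter, 60 mm tall, on the shelf near one end; bystander. Origin at the centre of its underside.
Mind the look-alikes: they are no part of the job. What is shaped like the pot_green but pink is not meant.

How it is judged:
By the outcome, as a careful person would: the job done as asked, in the order asked, and still so for the second after the job is handed in, with the robot touching nothing.
Of pot_red, pot_blue, pot_yellow, pot_green only 3 to 4 are there at a start; the rules pass over those that are not, and their reading is None.
At some moment in a run one of pot_red, pot_blue, pot_yellow, pot_green may be knocked a few centimetres aside while the robot is not near it.
It also fails if it takes over 210 s, if anything falls off the work surface, if the arm or the gripper's body presses on something with over 40 N, if the wrist force passes 120 N, or if a joint passes its speed limit or range.

## Robot

A 6-joint arm with a two-finger parallel gripper is mounted at the origin on the work surface. World frame = base frame: x ahead of the robot, y to its left, z up, the work surface at z = 0. Lengths are in m, angles in rad, forces in N, time in s.
With the tool pointing down it reaches from about 0.35 to 0.975 m from the base axis. Payload 4.9 kg.
Tool frame: the origin (TCP) lies midway between the tips of the shut fingers; the grasp point (between the pads) lies 19 mm behind it; x points along the fingers, y is the direction in which the jaws open and shut, and the axes are right-handed (so a half turn about x gives the same grasp; the last joint's range is limited). The gripper opens to 85 mm and grips with 20 to 120 N. Pads are 22 mm wide; open, the fingers measure 114 mm over their backs; the gripper's body (76 mm by 85 mm) begins 54 mm behind the grasp point. The pads swing forward as they close: fully open they stand 13 mm farther back than shut.
Start: joints at [1.16, 0.053, 1.613, -0, 1.476, -0.119], TCP at [0.18, 0.599, 0.231] pointing down, gripper open.
Joint ranges: [-3.01, 3.01], [-1.01, 2.22], [0.06, 2.58], [-1.02, 4.17], [0.09, 2.62], [-3.14, 3.14]. Speed limits (rad/s): [2.57, 2.57, 3.14, 3.14, 3.14, 3.14].

## Interface

Orientations are given as a rotation vector (axis times angle).
In Python, from station import ctrl gives the robot as it stands.
- The arm moves only by the shell command python3 -m handwheel 'ROWS' [FORCE]. ROWS is JSON, a list of rows, each a list of 3 entries, a list of its own where there are three numbers: the finger opening in m, from 0 to 0.0854, then the shift along the tool's x, y, z in m, then the turn, a rotation vector about the tool's x, y, z in degrees. In form: [[claw, [dx, dy, dz], [ax, ay, az]], ...]. A call has 1 to 10 rows; each row shifts and turns the commanded pose from where the row before left it, along the tool's axes as they then stand; what a row does not reach is not made up. A row lasts 1/12 s, in which the tool goes at most 41.7 mm and 7.16 degrees, less where a joint would pass 70% of its speed; a pose out of reach is approached as far as the arm can. A call with a gripper value outside its range is refused whole. The fingers move at their own pace and stop on an object; FORCE is the grip in N (left out, the last holds). Time passes only in rows, so rows that do not move let the fingers close. It gives the time, the measured TCP pose, the force and the opening at its end, in the units of the state.
- ctrl.get_obs(): the state, without advancing time (a new reading comes with each control period).
- ctrl.get_image(name): name is "scene" or "top" or "wrist"; returns the picture (420x560x3 uint8, red, green, blue); there is no depth.
- ctrl.camera_params(name): a dict with "vertical_fov" (degrees; the focal length in pixels is half the picture's height over the tangent of half this angle, whatever the lens; pixels are square), "cx", "cy" (the principal point, pixels), "rvec" (rotation vector, rad) and "tvec" (3), from world to camera coordinates, as OpenCV has them; the wrist camera has in their place "T_tool_cam" (4x4, takes a point from camera to tool coordinates, whose origin is the TCP and whose axes are the tool frame's). Camera axes: x right, y down, z forward; pixel columns grow to the right and rows downward; lengths in m; the calibration is good to about 2 mm. A picture is of the moment at which its call begins: read the wrist's pose just before it. camera_params takes no time and is no camera call.
- ctrl.finish_job(): hands the job in, once; it reports no verdict.
Trained networks look in the newest picture that a camera, given by its name, has taken for a name from the list of things; names that differ only in an ending like _2 or _b are one class to them, and where a whole thing is asked for, a point or a joint stands for the part that bears it (a point fixed in the world has none). Each returns a list of dicts, best first, with "score" (0 to 1); they miss things now and then, are a little off and sometimes report something else, mostly with a low value. They report only what shows in the picture. A call takes as long as a camera call. They do not tell look-alikes from the thing itself.
- ctrl.look_for(thing, camera): "box" ([centre column, centre row, width, height] in pixels, round what is visible of it).
- ctrl.silhouettes(thing, camera): "mask" (420x560 bool, what is visible of it) and "box" ([centre column, centre row, width, height] in pixels, round what is visible of it).
- ctrl.tip_of(thing, camera): "centre" ([row, column] in pixels: a listed point, or the origin of a listed thing).
The state is a dict: "t": time; "q": joint angles; "dq": joint speeds; "effort": joint torques, N m; "tool_pos": TCP position; "tool_rot": TCP orientation; "contact_force": force on the tool from outside, world axes, zero at the start; "wrist_torque": the same for the moment, N m; "opening": finger opening in m.
Only numpy, scipy, OpenCV 4.12 (cv2) and the standard library are available. Lean on these libraries where they do the work, as an engineer would, in place of code of your own. Each camera call takes 0.05 s, during which the arm holds its last target.

## Working session

There is one attempt and no reset: what is moved stays moved. The work goes in short steps, Python scripts to look and compute and a shell command to move; the robot and the scene stay as the last step left them, time stands still between calls to the robot, and variables do not carry over. Pictures are saved under pics/ and viewed, and the job is handed in when it is done.

```bash
ls; mkdir -p pics; python3 - <<'E'
from station import ctrl
import cv2
o=ctrl.get_obs(); print({k:o[k] for k in('t','tool_pos','tool_rot','opening','q')})
for c in('scene','top','wrist'):
    cv2.imwrite(f'pics/{c}0.png',ctrl.get_image(c)[:,:,::-1]); print(c,ctrl.camera_params(c))
E
```

```text
pics
{'t': 0.0, 'tool_pos': array([0.17953379, 0.59801043, 0.23004525]), 'tool_rot': array([ 0.2274888 ,  1.55918627, -0.23060729]), 'opening': 0.08532293014311296, 'q': array([ 1.16001335e+00,  5.33683394e-02,  1.61431180e+00,  1.36319376e-05,
        1.47596710e+00, -1.18986115e-01])}
scene {'vertical_fov': 48.93310068767968, 'cx': 275.8275786624733, 'cy': 212.1682646094578, 'rvec': array([ 1.75396645,  1.88526863, -0.72363039]), 'tvec': array([ 0.07298114, -0.36295491,  1.60372196])}
top {'vertical_fov': 51.92756278819847, 'cx': 273.9048873162359, 'cy': 211.77380073883583, 'rvec': array([ 2.15319279, -2.20100828,  0.14452698]), 'tvec': array([-0.03099695,  0.5581922 ,  1.21499392])}
wrist {'vertical_fov': 62.35865496523794, 'cx': 285.7097027654774, 'cy': 209.04609073028521, 'T_tool_cam': array([[ 1.03764544e-03, -3.15951137e-01,  9.48774895e-01,
        -1.44166691e-01],
       [ 9.99998974e-01,  1.26499020e-03, -6.72413751e-04,
         9.16781342e-04],
       [-9.87741057e-04,  9.48774620e-01,  3.15952126e-01,
        -8.21457188e-02],
       [ 0.00000000e+00,  0.00000000e+00,  0.00000000e+00,
         1.00000000e+00]])}
```

View pics/scene0.png

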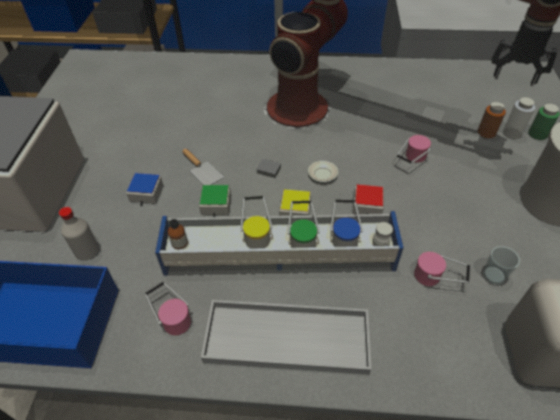

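View pics/top0.png

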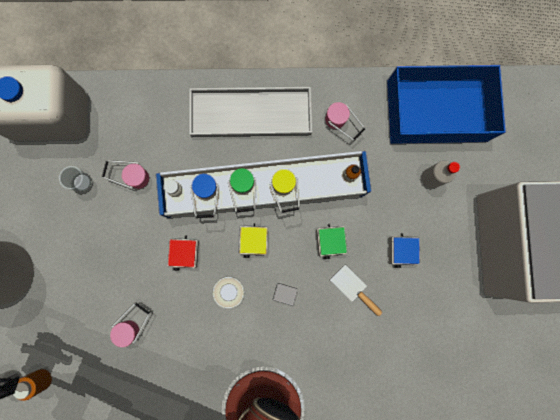

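View pics/wrist0.png

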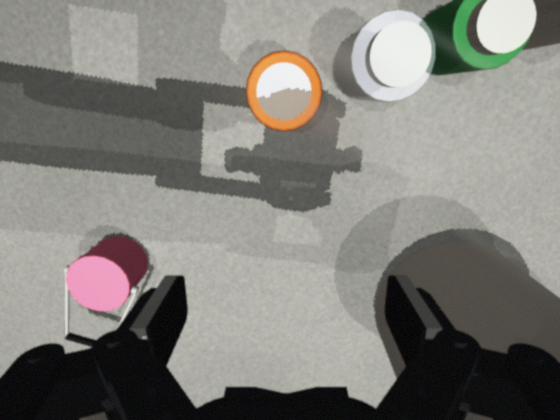

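```bash
cat > h.py <<'E'
import numpy as np, cv2
from scipy.spatial.transform import Rotation as R
from station import ctrl
def cam(name,obs=None):
    p=ctrl.camera_params(name); f=210/np.tan(np.radians(p['vertical_fov'])/2)
    K=np.array([[f,0,p['cx']],[0,f,p['cy']],[0,0,1]])
    if 'rvec' in p:
        Rm=R.from_rotvec(p['rvec']).as_matrix(); t=np.array(p['tvec'])
    else:
        T=np.eye(4);T[:3,:3]=R.from_rotvec(obs['tool_rot']).as_matrix();T[:3,3]=obs['tool_pos']
        M=np.linalg.inv(T@p['T_tool_cam']);Rm=M[:3,:3];t=M[:3,3]
    return K,Rm,t
def grab(name):
    o=ctrl.get_obs(); im=ctrl.get_image(name); return im,cam(name,o)
def on_plane(C,uv,z):
    K,Rm,t=C; uv=np.atleast_2d(np.asarray(uv,float))
    d=(Rm.T@np.linalg.inv(K)@np.c_[uv,np.ones(len(uv))].T).T; c=-Rm.T@t
    return c+d*((z-c[2])/d[:,2])[:,None]
def proj(C,P):
    K,Rm,t=C; q=(K@(Rm@np.atleast_2d(P).T+t[:,None])).T; return q[:,:2]/q[:,2:]
HUE={'red':(175,5),'blue':(108,125),'yellow':(25,34),'green':(50,72)}
def cmask(im,c):
    h=cv2.cvtColor(im,cv2.COLOR_RGB2HSV); lo,hi=HUE[c]; H=h[...,0]
    m=((H>=lo)&(H<=hi)) if lo<hi else ((H>=lo)|(H<=hi))
    return (m&(h[...,1]>130)&(h[...,2]>60)).astype(np.uint8)
def blobs(im,c,amin=60):
    n,l,s,ce=cv2.connectedComponentsWithStats(cmask(im,c))
    return [(s[i,4],ce[i],(l==i)) for i in range(1,n) if s[i,4]>=amin]
E
python3 - <<'E'
from h import *
for cn in('top','scene'):
    im,C=grab(cn)
    for c in HUE:
        for a,ce,m in blobs(im,c):
            r=cv2.minAreaRect(np.argwhere(m)[:,::-1].astype(np.float32))
            print(cn,c,a,ce.round(1),'z.045',on_plane(C,ce,.045)[0,:2].round(4),'z.116',on_plane(C,ce,.116)[0,:2].round(4))
            b=on_plane(C,cv2.boxPoints(r),.045)[:,:2]
            e=[b[1]-b[0],b[2]-b[1]]
            print('    sides',[np.linalg.norm(x).round(4) for x in e],'ang',[np.degrees(np.arctan2(x[1],x[0])).round(1) for x in e])
    for th in ['pot_red','pot_blue','pot_green','pot_yellow','grip_red','grip_blue','grip_green','grip_yellow','stirrer_red','stirrer_blue','stirrer_green','stirrer_yellow']:
        r=ctrl.tip_of(th,cn)
        z={'p':.06,'g':.106,'s':0}[th[0]]
        for d in r[:3]:
            if d['score']>.3:
              uv=d['centre'][::-1]; print(cn,th,round(d['score'],2),np.round(uv,1),on_plane(C,uv,z)[0].round(4))
print(ctrl.get_obs()['t'])
E
```

```text
top red 106 [453.4 167. ] z.045 [ 0.6762 -0.5694] z.116 [ 0.6615 -0.537 ]
    sides [np.float64(0.0324), np.float64(0.0297)] ang [np.float64(-91.0), np.float64(176.0)]
top red 678 [181.6 252.8] z.045 [0.4451 0.2194] z.116 [0.4438 0.206 ]
    sides [np.float64(0.0738), np.float64(0.0733)] ang [np.float64(-3.6), np.float64(-95.1)]
top red 829 [260.9 391.8] z.045 [0.0626 0.004 ] z.116 [0.0835 0.0031]
    sides [np.float64(0.2036), np.float64(0.1231)] ang [np.float64(-89.1), np.float64(-178.9)]
top blue 100 [490.6  73. ] z.045 [ 0.9603 -0.7016] z.116 [ 0.9291 -0.6616]
    sides [np.float64(0.0721), np.float64(0.1419)] ang [np.float64(-41.6), np.float64(-133.1)]
top blue 115 [427.2  66.9] z.045 [ 0.9819 -0.5111] z.116 [ 0.9495 -0.4821]
    sides [np.float64(0.204), np.float64(0.0231)] ang [np.float64(-84.3), np.float64(-178.0)]
top blue 203 [ 8.8 87.8] z.045 [0.9337 0.7187] z.116 [0.9041 0.6764]
    sides [np.float64(0.0545), np.float64(0.0665)] ang [np.float64(-90.7), np.float64(-177.7)]
top blue 2587 [439.4 107.6] z.045 [ 0.8556 -0.5397] z.116 [ 0.8305 -0.5091]
    sides [np.float64(0.2
[... 5198 characters left out ...]
.2] [0.2914 0.3546 0.06  ]
scene pot_yellow 0.7 [256.4 238. ] [ 0.6245 -0.0714  0.06  ]
scene grip_red 0.53 [146.4 193.9] [ 0.5343 -0.3662  0.106 ]
scene grip_blue 0.72 [346.5 199.9] [0.5234 0.1503 0.106 ]
scene grip_green 0.72 [300.6 199.4] [0.5289 0.034  0.106 ]
scene grip_green 0.59 [466.  273.4] [0.7284 0.4087 0.106 ]
scene grip_green 0.55 [402.5 159. ] [0.361  0.3065 0.106 ]
scene grip_yellow 0.43 [252. 197.] [ 0.5283 -0.0907  0.106 ]
scene stirrer_red 0.57 [367.3 205.4] [0.4427 0.2204 0.    ]
scene stirrer_blue 0.71 [145.9 190.1] [ 0.4225 -0.4227 -0.    ]
scene stirrer_green 0.92 [215.2 201.8] [ 0.4558 -0.2111  0.    ]
scene stirrer_yellow 0.56 [294.1 208.2] [0.4661 0.0153 0.    ]
1.45
```

```bash
python3 - <<'E'
import cv2,numpy as np
a=cv2.imread('pics/top0.png'); cv2.imwrite('pics/crop_top0.png',cv2.resize(a[145:280,150:420],None,fx=2.9,fy=2.9,interpolation=cv2.INTER_CUBIC))
a=cv2.imread('pics/scene0.png'); cv2.imwrite('pics/crop_scene0.png',cv2.resize(a[170:280,120:410],None,fx=2.7,fy=2.7,interpolation=cv2.INTER_CUBIC))
E
```

```text
(no output)
```

View pics/crop_top0.png

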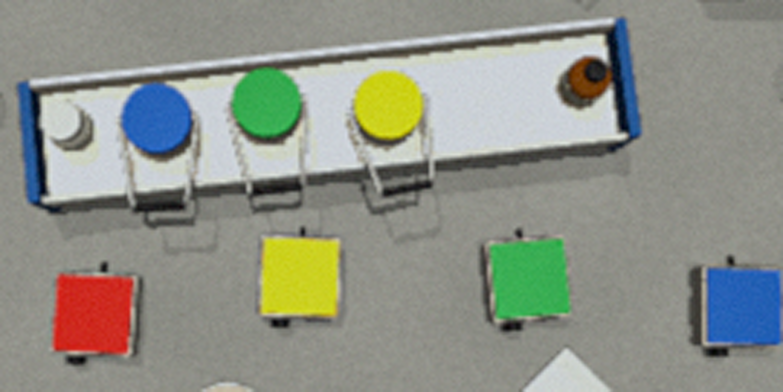

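View pics/crop_scene0.png

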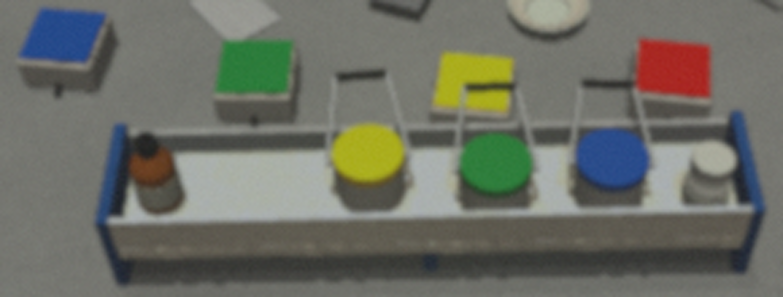

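```bash
cat >> h.py <<'E'
def warp(im,C,z,x0,x1,y0,y1,s=2000,interp=cv2.INTER_LINEAR):
    # metric image: row -> x, col -> y
    W=np.array([[x0,y0,z],[x0,y1,z],[x1,y1,z],[x1,y0,z]],float)
    src=proj(C,W).astype(np.float32); w,h=int((y1-y0)*s),int((x1-x0)*s)
    dst=np.float32([[0,0],[w,0],[w,h],[0,h]])
    return cv2.warpPerspective(im,cv2.getPerspectiveTransform(src,dst),(w,h),flags=interp)
def tri(Cs,uvs):
    Ps=[K@np.c_[Rm,t] for K,Rm,t in Cs]
    X=cv2.triangulatePoints(Ps[0],Ps[1],np.float32(uvs[0]).reshape(2,1),np.float32(uvs[1]).reshape(2,1))
    X=(X[:3]/X[3]).ravel(); return X,[np.round(proj(C,X)[0]-u,1) for C,u in zip(Cs,uvs)]
E
cat > st.py <<'E'
from h import *
G={'red':(.445,.2194),'yellow':(.4757,.018),'green':(.469,-.207),'blue':(.437,-.416)}
for cn in('top','scene'):
    im,C=grab(cn)
    for c,(x,y) in G.items():
        w=warp(im,C,.045,x-.07,x+.07,y-.07,y+.07)
        m=cmask(w,c); n,l,s,ce=cv2.connectedComponentsWithStats(m)
        i=1+np.argmax(s[1:,4]); pts=np.argwhere(l==i)[:,::-1].astype(np.float32)
        r=cv2.minAreaRect(pts); cx=x-.07+r[0][1]/2000; cy=y-.07+r[0][0]/2000
        # angle: col=y,row=x ; cv angle from col axis toward row axis => y->x => world yaw = -angle
        a=-(((r[2]+45)%90)-45)
        P=np.array([cx,cy])+.102*np.array([-np.sin(np.radians(a)),np.cos(np.radians(a))])
        print(cn,c,np.round([cx,cy],4),'sides',np.round(np.array(r[1])/2000,4),'yaw',round(a,1),'target',P.round(4))
E
python3 st.py
python3 - <<'E'
from h import *
T,S=cam('top'),cam('scene')
t0=cv2.imread('pics/top0.png');s0=cv2.imread('pics/scene0.png')
for n,a,b in(('yellow',(290.5,208.8),(253.6,197.7)),('green',(244.5,209.5),(301.5,201.8)),('blue',(204.7,214.5),(345.3,201.0))):
    print(n,tri((T,S),(a,b)))
E
```

```text
top red [0.4451 0.2193] sides [0.0735 0.0749] yaw -4.0 target [0.4522 0.321 ]
top yellow [0.4767 0.0182] sides [0.0742 0.0757] yaw -3.1 target [0.4822 0.1201]
top green [ 0.4693 -0.207 ] sides [0.0714 0.0711] yaw 3.8 target [ 0.4626 -0.1052]
top blue [ 0.4378 -0.4167] sides [0.0727 0.0726] yaw -3.6 target [ 0.4443 -0.3149]
scene red [0.4433 0.2186] sides [0.0727 0.0732] yaw -4.2 target [0.4507 0.3203]
scene yellow [0.475  0.0179] sides [0.0728 0.0737] yaw -3.6 target [0.4813 0.1197]
scene green [ 0.4676 -0.2076] sides [0.0675 0.068 ] yaw 3.3 target [ 0.4618 -0.1057]
scene blue [ 0.4354 -0.4174] sides [0.0701 0.0697] yaw -2.4 target [ 0.4397 -0.3155]
yellow (array([ 0.5534151 , -0.08362142,  0.1310017 ], dtype=float32), [array([-0.5,  0.1]), array([-0.5, -0. ])])
green (array([0.5548208 , 0.03716192, 0.12558213], dtype=float32), [array([ 0.1, -0. ]), array([ 0.1, -0. ])])
blue (array([0.54381   , 0.1443634 , 0.12369415], dtype=float32), [array([-0.4,  0. ]), array([-0.3,  0. ])])
```

```bash
cat > plan.py <<'E'
from h import *
def Rt(phi,yaw):
    """phi deg below horizontal (90=down); yaw of pot x axis; y_t backward"""
    f,y=np.radians(phi),np.radians(yaw)
    B=np.array([[np.cos(f),-np.sin(f),0],[0,0,1],[-np.sin(f),-np.cos(f),0]]) # cols x_t,y_t,z_t
    return R.from_euler('z',y).as_matrix()@B
def rows(wps,cur=None,claw=0.0854):
    """wps: list of (grasp_point or tcp pos, R, nrows, claw, isgrasp)"""
    o=ctrl.get_obs()
    p,Rc=(np.array(o['tool_pos']),R.from_rotvec(o['tool_rot']).as_matrix()) if cur is None else cur
    out=[]
    for gp,Rg,n,claw in wps:
        tgt=np.asarray(gp)+.019*Rg[:,0]
        p0,R0=p.copy(),Rc.copy(); rv=R.from_matrix(R0.T@Rg).as_rotvec()
        n=n or int(np.ceil(max(np.linalg.norm(tgt-p)/.035,np.degrees(np.linalg.norm(rv))/6.5,1)))
        for k in range(1,n+1):
            s=k/n; pt=p0+s*(tgt-p0); Rr=R0@R.from_rotvec(rv*s).as_matrix()
            d=np.round(Rc.T@(pt-p),4); a=np.round(np.degrees(R.from_matrix(Rc.T@Rr).as_rotvec()),1)
            out.append([claw,d.tolist(),a.tolist()]); p=p+Rc@d; Rc=Rc@R.from_rotvec(np.radians(a)).as_matrix()
    import json
    for i in range(0,len(out),10): print(json.dumps(out[i:i+10]).replace('-0.0,','0,').replace('0.0,','0,'))
    print('end tcp',p.round(4)); return p,Rc
E
python3 - <<'E'
from plan import *
o=ctrl.get_obs();print(R.from_rotvec(o['tool_rot']).as_matrix().round(3))
bar=np.array([.5438,.1444,.1237]);Rg=Rt(65,2)
rows([((.19,.57,.33),R.from_rotvec(o['tool_rot']).as_matrix(),None,.0854),(bar-.07*Rg[:,0]+[0,0,.03],Rg,None,.04)])
E
```

```text
[[ 0.     0.288  0.958]
 [ 0.     0.958 -0.288]
 [-1.     0.     0.   ]]
[[0.0854, [-0.0266, -0.0081, 0.006], [0, 0, 0.0]], [0.0854, [-0.0265, -0.0082, 0.006], [0, 0, 0.0]], [0.0854, [-0.0266, -0.0081, 0.006], [0, 0, 0.0]], [0.04, [0.0062, -0.0174, 0.0245], [-5.9, -1.3, -0.9]], [0.04, [0.007, -0.0197, 0.0224], [-6.0, -1.3, -1.0]], [0.04, [0.0078, -0.0218, 0.0201], [-5.9, -1.3, -0.9]], [0.04, [0.0086, -0.0236, 0.0176], [-5.9, -1.4, -1.0]], [0.04, [0.0095, -0.0251, 0.0148], [-6.0, -1.3, -0.9]], [0.04, [0.0101, -0.0263, 0.0119], [-5.9, -1.3, -1.0]], [0.04, [0.0109, -0.0273, 0.0089], [-5.9, -1.3, -0.9]]]
[[0.04, [0.0115, -0.0278, 0.0059], [-5.9, -1.3, -0.9]], [0.04, [0.012, -0.0281, 0.0026], [-6.0, -1.3, -1.0]], [0.04, [0.0125, -0.028, -0.0005], [-5.9, -1.3, -0.9]], [0.04, [0.0129, -0.0276, -0.0037], [-5.9, -1.4, -1.0]], [0.04, [0.0132, -0.0268, -0.0069], [-6.0, -1.3, -0.9]], [0.04, [0.0135, -0.0257, -0.0098], [-5.9, -1.3, -1.0]], [0.04, [0.0136, -0.0243, -0.0128], [-5.9, -1.3, -0.9]], [0.04, [0.0137, -0.0226, -0.0155], [-6.0, -1.3, -0.9]], [0.04, [0.0137, -0.0207, -0.0181], [-5.9, -1.3, -1.0]], [0.04, [0.0135, -0.0184, -0.0203], [-5.9, -1.3, -0.9]]]
[[0.04, [0.0134, -0.016, -0.0225], [-6.0, -1.4, -1.0]]]
end tcp [0.5222 0.1437 0.1999]
```

```bash
sed -i 's/B=np.array.*/B=np.array([[np.cos(f),np.sin(f),0],[0,0,-1],[-np.sin(f),np.cos(f),0]])/' plan.py
python3 - <<'E'
from plan import *
o=ctrl.get_obs();print(np.linalg.det(Rt(65,2)))
bar=np.array([.5438,.1444,.1237]);Rg=Rt(65,2)
rows([((.19,.57,.31),R.from_rotvec(o['tool_rot']).as_matrix(),None,.0854),(bar-.06*Rg[:,0]+[0,0,.02],Rg,16,.04)])
E
```

```text
1.0000000000000002
[[0.0854, [-0.0298, -0.0122, 0.009], [0, 0, 0.0]], [0.0854, [-0.0299, -0.0122, 0.009], [0, 0, 0.0]], [0.04, [0.0069, -0.0195, 0.0278], [4.4, -1.0, 1.4]], [0.04, [0.0069, -0.0174, 0.0291], [4.4, -0.9, 1.3]], [0.04, [0.007, -0.0153, 0.0303], [4.3, -1.0, 1.4]], [0.04, [0.0073, -0.0132, 0.0312], [4.4, -1.0, 1.3]], [0.04, [0.0074, -0.011, 0.032], [4.4, -1.0, 1.4]], [0.04, [0.0079, -0.0086, 0.0326], [4.4, -0.9, 1.3]], [0.04, [0.0081, -0.0063, 0.033], [4.4, -1.0, 1.4]], [0.04, [0.0086, -0.004, 0.0333], [4.3, -1.0, 1.3]]]
[[0.04, [0.0092, -0.0016, 0.0334], [4.4, -0.9, 1.4]], [0.04, [0.0096, 0.0007, 0.0333], [4.4, -1.0, 1.3]], [0.04, [0.0103, 0.003, 0.0329], [4.4, -1.0, 1.4]], [0.04, [0.0109, 0.0052, 0.0324], [4.4, -1.0, 1.4]], [0.04, [0.0117, 0.0075, 0.0318], [4.3, -0.9, 1.3]], [0.04, [0.0123, 0.0095, 0.0309], [4.4, -1.0, 1.4]], [0.04, [0.0131, 0.0115, 0.0299], [4.4, -1.0, 1.3]], [0.04, [0.014, 0.0135, 0.0287], [4.4, -0.9, 1.4]]]
end tcp [0.5265 0.1438 0.1808]
```

Candidates in the top picture: blue pot (204,186), green pot (242,181) and yellow pot (284,181) on the shelf. The possible mix-ups are the pink look-alikes (133,175), (338,114), (123,333), the jar cap (172,187), the amber bottle (352,172), and the stirrers (183,254), (254,240), (332,241), (405,250). The close crops confirm three pots on the shelf, with red absent. Going for blue first.

```bash
python3 -m handwheel '[[0.0854,[-0.03,-0.012,0.009],[0,0,0]],[0.0854,[-0.03,-0.012,0.009],[0,0,0]],[0.04,[0.007,-0.0195,0.028],[4.4,-1,1.4]],[0.04,[0.007,-0.0175,0.029],[4.4,-0.9,1.3]],[0.04,[0.007,-0.0155,0.030],[4.3,-1,1.4]],[0.04,[0.007,-0.013,0.031],[4.4,-1,1.3]],[0.04,[0.0075,-0.011,0.032],[4.4,-1,1.4]],[0.04,[0.008,-0.0085,0.0325],[4.4,-0.9,1.3]],[0.04,[0.008,-0.0065,0.033],[4.4,-1,1.4]],[0.04,[0.0085,-0.004,0.0335],[4.3,-1,1.3]]]' 40
python3 -m handwheel '[[0.04,[0.009,-0.0015,0.0335],[4.4,-0.9,1.4]],[0.04,[0.0095,0.0005,0.0335],[4.4,-1,1.3]],[0.04,[0.0105,0.003,0.033],[4.4,-1,1.4]],[0.04,[0.011,0.005,0.0325],[4.4,-1,1.4]],[0.04,[0.0115,0.0075,0.032],[4.3,-0.9,1.3]],[0.04,[0.0125,0.0095,0.031],[4.4,-1,1.4]],[0.04,[0.013,0.0115,0.03],[4.4,-1,1.3]],[0.04,[0.014,0.0135,0.0285],[4.4,-0.9,1.4]],[0.04,[0,0,0],[0,0,0]],[0.04,[0,0,0],[0,0,0]]]'
python3 - <<'E'
from h import *
im,C=grab('wrist')
bar=np.array([.5438,.1444,.1237]);
im=im.copy()
for P in (bar,[.6242,.147,.116]): print(proj(C,P))
cv2.imwrite('pics/w1.png',im[:,:,::-1]); print(ctrl.tip_of('grip_blue','wrist'))
o=ctrl.get_obs();print(o['tool_pos'],R.from_rotvec(o['tool_rot']).as_matrix().round(3),o['q'].round(3))
E
```

```text
t: 2.38
tool_pos: [0.3585, 0.3559, 0.2363]
tool_rot: [0.821, 1.286, -0.559]
contact_force: [-0.2, 1.0, 0.7]
opening: 0.0399
t: 3.22
tool_pos: [0.5262, 0.1421, 0.1804]
tool_rot: [1.367, 0.904, -0.858]
contact_force: [-0.3, 1.1, -0.0]
opening: 0.0396
[[272.96607627 228.47502693]]
[[368.96906312 208.26416013]]
[{'centre': [223.9, 262.9], 'score': 0.84}, {'centre': [187.1, 329.2], 'score': 0.31}]
[0.52612231 0.14370257 0.18156537] [[ 0.423  0.906  0.036]
 [ 0.016  0.032 -0.999]
 [-0.906  0.423 -0.001]] [ 0.156 -0.385  2.127 -0.061  0.966  0.144]
```

View pics/w1.png

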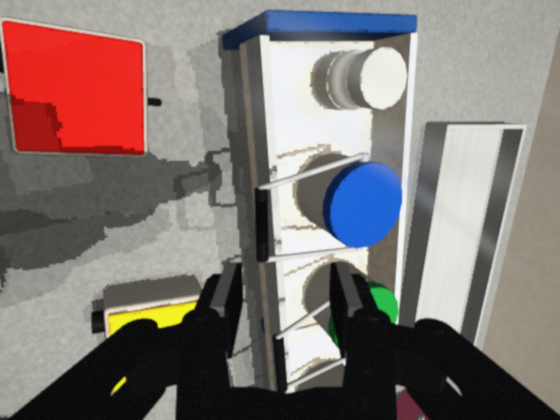

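```bash
cat >> h.py <<'E'
def lid(im,C,c,z=.116):
    b=max((b for b in blobs(im,c,200)),key=lambda b:b[0]) if False else None
def bar_circle(C,uv,pot,zp=.106,r=.085):
    K,Rm,t=C; d=Rm.T@np.linalg.inv(K)@np.r_[uv,1]; c=-Rm.T@t
    # along ray find pts with horizontal+vertical dist r from pivot centre; take the higher-s (nearest) sol set
    piv=np.r_[pot,zp]; s=np.linspace(.05,2,400001); P=c+s[:,None]*d; e=np.linalg.norm(P-piv,axis=1)-r
    i=np.where(e[:-1]*e[1:]<0)[0]; return P[i].round(4), P[np.argmin(abs(e))].round(4),abs(e).min().round(4)
E
python3 - <<'E'
from h import *
o=ctrl.get_obs();C=cam('wrist',o); im=cv2.imread('pics/w1.png')[:,:,::-1].copy()
for a,ce,m in blobs(im,'blue',500):
    e=cv2.fitEllipse(max(cv2.findContours(m.astype(np.uint8),0,1)[0],key=len)); print(a,ce,e[0],on_plane(C,e[0],.116))
pot=on_plane(C,(363.6,205),.116)[0,:2]
print(bar_circle(C,(262,224),pot))
print(bar_circle(cam('top'),(204.7,214.5),(.6242,.147)),bar_circle(cam('scene'),(345.3,201),(.6242,.147)))
E
```

```text
2637 [340.17595753  21.79598028] (342.92755126953125, 21.989662170410156) [[0.59023195 0.26911961 0.116     ]]
5229 [362.33390706 203.92484223] (362.28289794921875, 203.98936462402344) [[0.61875575 0.15239792 0.116     ]]
(array([[0.5369, 0.1495, 0.1236],
       [0.5669, 0.1197, 0.0477]]), array([0.5369, 0.1495, 0.1236]), np.float64(0.0))
(array([[0.5431, 0.1424, 0.1309],
       [0.55  , 0.1514, 0.0647]]), array([0.55  , 0.1514, 0.0647]), np.float64(0.0)) (array([[0.6027, 0.138 , 0.1878],
       [0.5404, 0.1456, 0.1201]]), array([0.6027, 0.138 , 0.1878]), np.float64(0.0))
```

```bash
cat > wl.py <<'E'
from h import *
import sys
o=ctrl.get_obs();im,C=grab('wrist'); cv2.imwrite('pics/%s.png'%sys.argv[1],im[:,:,::-1])
print(o['t'],o['tool_pos'].round(4),o['q'].round(3))
for c in HUE:
  for a,ce,m in blobs(im,c,700):
    k=max(cv2.findContours(m.astype(np.uint8),0,1)[0],key=len);e=cv2.fitEllipse(k)
    r=np.argwhere(m); touch=r.min()==0 or r[:,0].max()==419 or r[:,1].max()==559
    print(c,a,'touch' if touch else '',np.round(e[0],1),'lid',on_plane(C,e[0],.116)[0].round(4),'lidbench',on_plane(C,e[0],.056)[0].round(4),'plate',on_plane(C,ce,.045)[0].round(4))
E
python3 wl.py w2
```

```text
3.3167 [0.5261 0.1437 0.1816] [ 0.156 -0.385  2.127 -0.061  0.966  0.144]
red 15953  [74.  92.8] lid [0.445  0.2234 0.116 ] lidbench [0.4397 0.2233 0.056 ] plate [0.4391 0.2231 0.045 ]
blue 2508  [343.7  25.6] lid [0.591  0.2672 0.116 ] lidbench [0.6303 0.2806 0.056 ] plate [0.6339 0.2829 0.045 ]
blue 5161  [360.9 205.9] lid [0.6177 0.151  0.116 ] lidbench [0.6652 0.1288 0.056 ] plate [0.674  0.1248 0.045 ]
yellow 1136  [151.5 318.8] lid [0.4688 0.0942 0.116 ] lidbench [0.4709 0.0546 0.056 ] plate [0.4717 0.0487 0.045 ]
```

```bash
python3 - <<'E'
from h import *
o=ctrl.get_obs();Rm=R.from_rotvec(o['tool_rot']).as_matrix();out=[]
for cn,sc in(('top',4),('scene',4)):
    im,C=grab(cn); P=o['tool_pos']
    pts=[P+Rm@[0,s*.0198,z] for s in(-1,1) for z in(-.011,.011)]+[P]
    uv=proj(C,pts); c=uv[-1].astype(int); a=im[c[1]-45:c[1]+45,c[0]-48:c[0]+48]
    a=cv2.resize(np.ascontiguousarray(a),None,fx=sc,fy=sc,interpolation=cv2.INTER_CUBIC)
    for u in uv: cv2.drawMarker(a,tuple(int(v) for v in ((u-[c[0]-48,c[1]-45]+.5)*sc)),(255,0,255),0,8,1)
    out.append(a)
cv2.imwrite('pics/tips.png',np.hstack(out)[:,:,::-1])
E
```

```text
(no output)
```

View pics/tips.png

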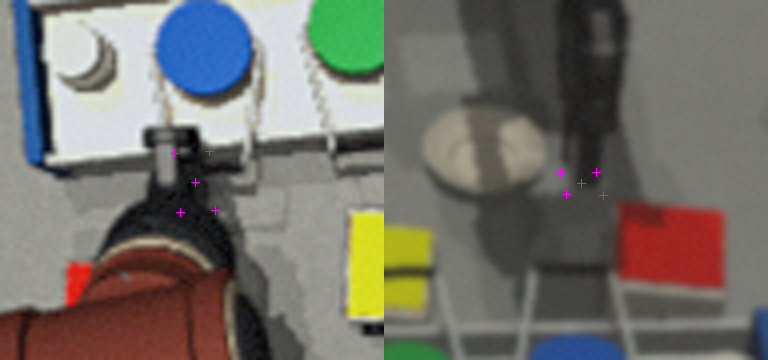

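View pics/w2.png

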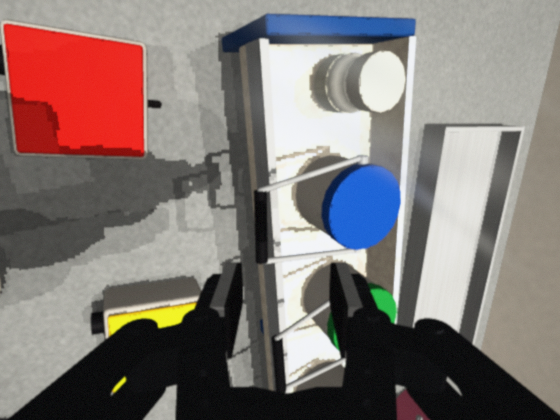

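```bash
python3 - <<'E'
from plan import *
bar=np.array([.538,.148,.1245]);Rg=Rt(65,2)
rows([(bar-.03*Rg[:,0],Rg,2,.04)])
rows([(bar-.03*Rg[:,0],Rg,2,.04),(bar,Rg,2,.04)])
E
```

```text
[[0.04, [0.023, -0.0067, -0.0016], [0, -0.1, -0.0]], [0.04, [0.0231, -0.0067, -0.0016], [0.1, 0, -0.1]]]
end tcp [0.5334 0.1479 0.1345]
[[0.04, [0.023, -0.0067, -0.0016], [0, -0.1, -0.0]], [0.04, [0.0231, -0.0067, -0.0016], [0.1, 0, -0.1]], [0.04, [0.015, 0, 0.0], [0, 0, 0.0]], [0.04, [0.015, 0, 0.0], [0, 0, 0.0]]]
end tcp [0.546  0.1483 0.1073]
```

```bash
python3 -m handwheel '[[0.04,[0.023,-0.0067,-0.002],[0,0,0]],[0.04,[0.023,-0.0067,-0.002],[0,0,0]],[0.04,[0,0,0],[0,0,0]],[0.04,[0,0,0],[0,0,0]],[0.04,[0,0,0],[0,0,0]]]'
python3 wl.py w3
```

```text
t: 3.88
tool_pos: [0.5338, 0.1482, 0.1352]
tool_rot: [1.366, 0.903, -0.853]
contact_force: [0.7, -0.8, -0.2]
opening: 0.04
3.8833 [0.5338 0.1482 0.1352] [ 0.164 -0.306  2.149 -0.07   0.864  0.161]
red 19494 touch [ 64.5 103.9] lid [0.4533 0.224  0.116 ] lidbench [0.4468 0.2224 0.056 ] plate [0.446  0.2222 0.045 ]
blue 3898  [369.1  18.4] lid [0.5822 0.2661 0.116 ] lidbench [0.6273 0.2813 0.056 ] plate [0.6378 0.2842 0.045 ]
blue 6967  [394.5 234.3] lid [0.6166 0.1517 0.116 ] lidbench [0.6754 0.1212 0.056 ] plate [0.6862 0.1156 0.045 ]
yellow 769 touch [164. 406.] lid [0.4769 0.0768 0.116 ] lidbench [0.4798 0.0163 0.056 ] plate [0.4807 0.0058 0.045 ]
```

View pics/w3.png

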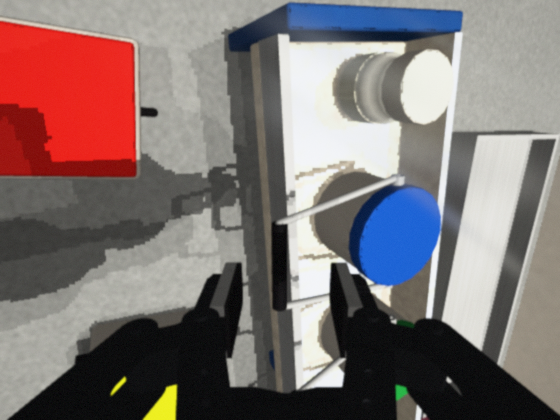

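```bash
python3 -m handwheel '[[0.04,[0.014,-0.001,0],[0,0,0]],[0.04,[0.014,0,0],[0,0,0]],[0.016,[0,0,0],[0,0,0]],[0.016,[0,0,0],[0,0,0]],[0.016,[0,0,0],[0,0,0]],[0.016,[0,0,0],[0,0,0]],[0.016,[0,0,0],[0,0,0]]]' 30
python3 wl.py w4
```

```text
t: 4.52
tool_pos: [0.5449, 0.1482, 0.1095]
tool_rot: [1.367, 0.902, -0.853]
contact_force: [-0.5, -0.3, -1.0]
opening: 0.0164
4.5167 [0.5449 0.1482 0.1095] [ 0.16  -0.241  2.144 -0.072  0.803  0.163]
red 18596 touch [ 54.5 107.3] lid [0.4646 0.2237 0.116 ] lidbench [0.4568 0.2216 0.056 ] plate [0.4556 0.2215 0.045 ]
blue 3644 touch [407.5   9.8] lid [0.5929 0.2648 0.116 ] lidbench [0.6471 0.2825 0.056 ] plate [0.6421 0.2841 0.045 ]
blue 8841  [411.2 252.8] lid [0.616  0.1522 0.116 ] lidbench [0.6813 0.1155 0.056 ] plate [0.6934 0.1089 0.045 ]
```

View pics/w4.png

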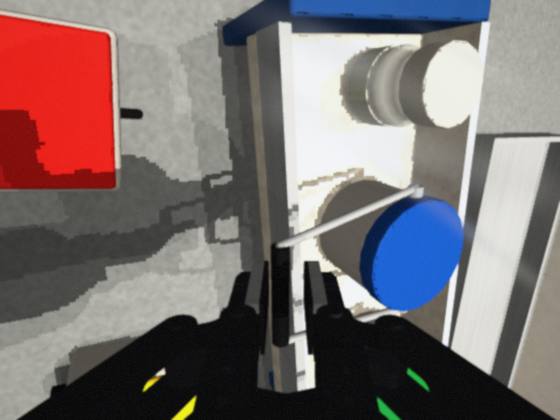

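```bash
cat >> plan.py <<'E'
def arc(piv,yaw,th0,phi0,n,claw,th1=90.,r=.085):
    u=R.from_euler('z',np.radians(yaw)).as_matrix()[:,0]; w=[]
    for k in range(1,n+1):
        th=th0+(th1-th0)*k/n; ph=phi0+(90-phi0)*k/n; t=np.radians(th)
        w.append((np.asarray(piv)-u*r*np.cos(t)+np.array([0,0,r*np.sin(t)]),Rt(ph,yaw),1,claw))
    return w
E
python3 - <<'E'
from plan import *
rows(arc((.6185,.1508,.106),2,14.1,65,15,.016,91))
E
```

```text
[[0.016, [-0.0062, 0.0041, -0.0001], [0, -0.1, -1.8]], [0.016, [-0.0054, 0.0048, 0.0], [0, 0, -1.7]], [0.016, [-0.005, 0.0052, 0.0], [0, 0, -1.6]], [0.016, [-0.0047, 0.0054, 0.0], [0, 0, -1.7]], [0.016, [-0.0043, 0.0057, 0.0], [0, 0, -1.7]], [0.016, [-0.0039, 0.006, 0.0], [0, 0, -1.6]], [0.016, [-0.0035, 0.0062, 0.0], [0, 0, -1.7]], [0.016, [-0.0032, 0.0064, 0.0], [0, 0, -1.7]], [0.016, [-0.0027, 0.0065, 0.0], [0, 0, -1.6]], [0.016, [-0.0022, 0.0067, 0.0], [0, 0, -1.7]]]
[[0.016, [-0.0018, 0.0069, 0.0], [0, 0, -1.7]], [0.016, [-0.0014, 0.0069, 0.0], [0, 0, -1.6]], [0.016, [-0.0009, 0.007, 0.0], [0, 0, -1.7]], [0.016, [-0.0005, 0.007, -0.0], [0, 0, -1.7]], [0.016, [0, 0.0071, -0.0], [0, 0, -1.6]]]
end tcp [0.62   0.1508 0.172 ]
```

```bash
python3 -m handwheel '[[0.016,[-0.006,0.004,0],[0,0,-1.8]],[0.016,[-0.0055,0.005,0],[0,0,-1.7]],[0.016,[-0.005,0.005,0],[0,0,-1.6]],[0.016,[-0.0047,0.0054,0],[0,0,-1.7]],[0.016,[-0.0043,0.0057,0],[0,0,-1.7]],[0.016,[-0.0039,0.006,0],[0,0,-1.6]],[0.016,[-0.0035,0.0062,0],[0,0,-1.7]],[0.016,[-0.0032,0.0064,0],[0,0,-1.7]],[0.016,[-0.0027,0.0065,0],[0,0,-1.6]],[0.016,[-0.0022,0.0067,0],[0,0,-1.7]]]'
python3 -m handwheel '[[0.016,[-0.0018,0.0069,0],[0,0,-1.7]],[0.016,[-0.0014,0.0069,0],[0,0,-1.6]],[0.016,[-0.001,0.007,0],[0,0,-1.7]],[0.016,[-0.0005,0.007,0],[0,0,-1.7]],[0.016,[0,0.007,0],[0,0,-1.6]],[0.016,[0,0,0],[0,0,0]],[0.016,[0,0,0],[0,0,0]],[0.016,[0,0,0],[0,0,0]]]'
python3 wl.py w5; python3 -c "
from h import *
im,_=grab('scene'); cv2.imwrite('pics/s5.png',cv2.resize(np.ascontiguousarray(im[60:280,200:420]),None,fx=2.6,fy=2.6)[:,:,::-1])"
```

```text
t: 5.4
tool_pos: [0.5857, 0.1495, 0.1639]
tool_rot: [1.25, 1.122, -1.077]
contact_force: [0.1, 0.6, 0.4]
opening: 0.016
t: 6.07
tool_pos: [0.6191, 0.1506, 0.1706]
tool_rot: [1.183, 1.227, -1.184]
contact_force: [0.3, -0.2, -0.2]
opening: 0.016
6.0667 [0.6191 0.1506 0.1706] [1.220e-01 1.240e-01 1.639e+00 1.000e-03 1.379e+00 8.600e-02]
red 10259 touch [52.9 99.1] lid [0.4884 0.2252 0.116 ] lidbench [0.45  0.223 0.056] plate [0.4428 0.2224 0.045 ]
blue 4229  [259.8  20.9] lid [0.6009 0.2675 0.116 ] lidbench [0.5965 0.278  0.056 ] plate [0.6013 0.2805 0.045 ]
blue 2799  [261.9 228.7] lid [0.6037 0.1533 0.116 ] lidbench [0.6    0.1294 0.056 ] plate [0.5993 0.127  0.045 ]
blue 3520  [311.8 231.3] lid [0.6345 0.1527 0.116 ] lidbench [0.6402 0.1285 0.056 ] plate [0.6412 0.1251 0.045 ]
yellow 3851  [115.9 322.6] lid [0.5057 0.0813 0.116 ] lidbench [0.4726 0.0357 0.056 ] plate [0.4677 0.0273 0.045 ]
green 2341  [288.6 366.4] lid [0.6242 0.0488 0.116 ] lidbench [ 0.6268 -0.0067  0.056 ] plate [ 0.6271 -0.0186  0.045 ]
```

View pics/w5.png

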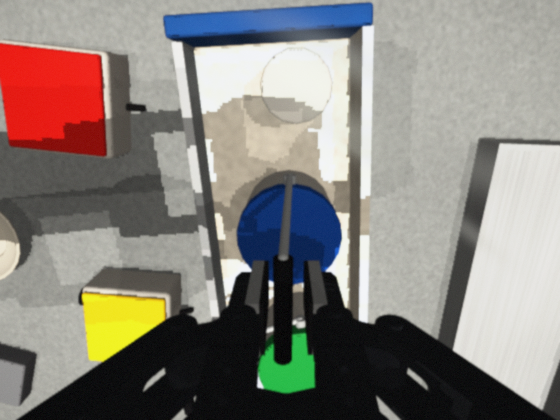

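View pics/s5.png

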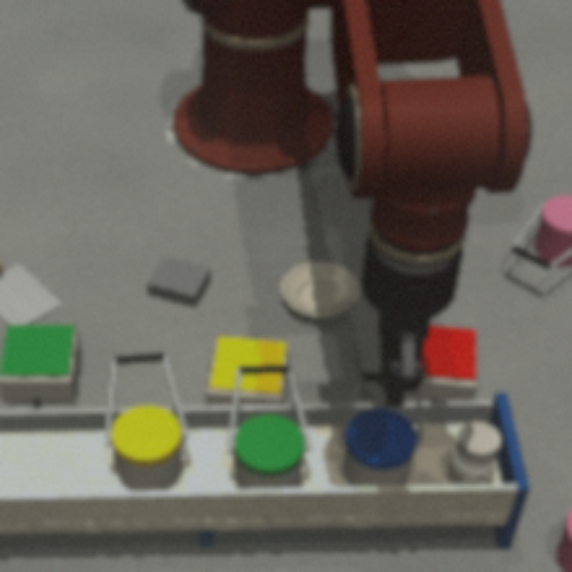

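```bash
python3 -m handwheel '[[0,[0,0,0],[0,0,0]],[0,[0,0,0],[0,0,0]],[0,[0,0,0],[0,0,0]],[0,[0,0,0],[0,0,0]],[0,[-0.005,0,0],[0,0,0]],[0,[-0.01,0,0],[0,0,0]],[0,[-0.01,0,0],[0,0,0]],[0,[0,0,0],[0,0,0]]]' 60
python3 wl.py w6
```

```text
t: 6.83
tool_pos: [0.6209, 0.1508, 0.1987]
tool_rot: [1.186, 1.224, -1.181]
contact_force: [-0.1, -0.1, -3.4]
opening: 0.0059
6.8333 [0.6209 0.1508 0.1987] [1.210e-01 1.040e-01 1.613e+00 1.000e-03 1.421e+00 8.600e-02]
red 8555  [70.5 98.6] lid [0.484  0.2251 0.116 ] lidbench [0.4488 0.2231 0.056 ] plate [0.4424 0.2225 0.045 ]
blue 2932  [246.7  31. ] lid [0.5934 0.267  0.116 ] lidbench [0.5872 0.2761 0.056 ] plate [0.6003 0.2793 0.045 ]
blue 2988  [262.1 226.9] lid [0.6042 0.1437 0.116 ] lidbench [0.6009 0.1201 0.056 ] plate [0.6004 0.1157 0.045 ]
blue 3312  [313.8 228.4] lid [0.6406 0.1438 0.116 ] lidbench [0.6468 0.1202 0.056 ] plate [0.6479 0.1159 0.045 ]
yellow 4259  [131.5 309.7] lid [0.5059 0.0726 0.116 ] lidbench [0.4766 0.0303 0.056 ] plate [0.4719 0.022  0.045 ]
```

View pics/w6.png

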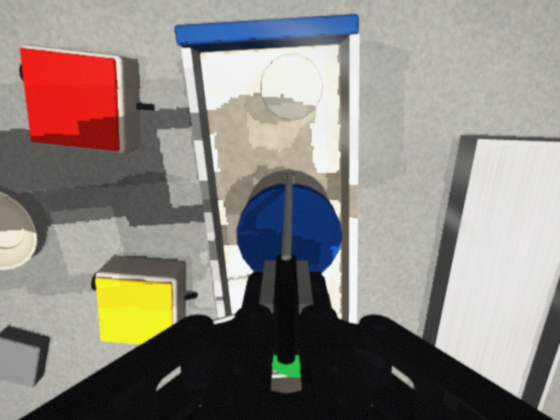

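```bash
python3 - <<'E'
from plan import *
o=ctrl.get_obs();Rc=R.from_rotvec(o['tool_rot']).as_matrix();g=o['tool_pos']-.019*Rc[:,0]
a=rows([(g+[0,0,.045],Rt(90,2),3,0),((.46,.145,g[2]+.055),Rt(90,0),7,0)])
rows([((.438,-.315,g[2]+.03),Rt(90,-3),18,0),],cur=a)
E
```

```text
[[0, [-0.015, 0, -0.0], [0, 0, -0.0]], [0, [-0.015, 0, -0.0], [0, 0, -0.1]], [0, [-0.015, 0, -0.0], [0, -0.1, -0.0]], [0, [-0.0014, -0.023, 0.0], [0.3, 0, -0.0]], [0, [-0.0015, -0.0229, 0.0001], [0.3, 0, -0.0]], [0, [-0.0014, -0.023, 0.0003], [0.3, 0, -0.0]], [0, [-0.0015, -0.0229, 0.0004], [0.2, 0, -0.0]], [0, [-0.0014, -0.023, 0.0004], [0.3, 0, -0.0]], [0, [-0.0015, -0.023, 0.0006], [0.3, 0, -0.0]], [0, [-0.0014, -0.0229, 0.0007], [0.3, 0, -0.0]]]
end tcp [0.46   0.145  0.2529]
[[0, [0.0014, -0.0012, 0.0256], [0.2, 0, -0.0]], [0, [0.0014, -0.0012, 0.0255], [0.1, 0, -0.0]], [0, [0.0014, -0.0011, 0.0256], [0.2, 0, -0.0]], [0, [0.0014, -0.001, 0.0255], [0.2, 0, -0.0]], [0, [0.0014, -0.0009, 0.0256], [0.1, 0, -0.0]], [0, [0.0014, -0.0008, 0.0256], [0.2, 0, -0.0]], [0, [0.0014, -0.0008, 0.0255], [0.2, 0, -0.0]], [0, [0.0014, -0.0007, 0.0256], [0.1, 0, -0.0]], [0, [0.0014, -0.0007, 0.0256], [0.2, 0, -0.0]], [0, [0.0014, -0.0005, 0.0256], [0.2, 0, -0.0]]]
[[0, [0.0014, -0.0005, 0.0255], [0.1, 0, -0.0]], [0, [0.0014, -0.0004, 0.0256], [0.2, 0, -0.0]], [0, [0.0014, -0.0003, 0.0256], [0.2, 0, -0.0]], [0, [0.0014, -0.0003, 0.0256], [0.1, 0, -0.0]], [0, [0.0014, -0.0002, 0.0256], [0.2, 0, -0.0]], [0, [0.0014, -0.0001, 0.0255], [0.2, 0, -0.0]], [0, [0.0014, 0, 0.0256], [0.1, 0, -0.0]], [0, [0.0014, 0, 0.0256], [0.2, 0, -0.0]]]
end tcp [ 0.438  -0.315   0.2279]
```

```bash
python3 -m handwheel '[[0,[-0.015,0,0],[0,0,0]],[0,[-0.015,0,0],[0,0,0]],[0,[-0.015,0,0],[0,0,0]],[0,[-0.0015,-0.013,0],[0.3,0,0]],[0,[-0.0015,-0.023,0],[0.3,0,0]],[0,[-0.0015,-0.027,0],[0.3,0,0]],[0,[-0.0015,-0.027,0],[0.2,0,0]],[0,[-0.0015,-0.027,0.001],[0.3,0,0]],[0,[-0.0015,-0.025,0.001],[0.3,0,0]],[0,[-0.0015,-0.018,0.001],[0.3,0,0]]]'
python3 -m handwheel '[[0,[0.0014,-0.001,0.012],[0.2,0,0]],[0,[0.0014,-0.001,0.02],[0.1,0,0]],[0,[0.0014,-0.001,0.026],[0.2,0,0]],[0,[0.0014,-0.001,0.028],[0.2,0,0]],[0,[0.0014,-0.001,0.028],[0.1,0,0]],[0,[0.0014,-0.001,0.028],[0.2,0,0]],[0,[0.0014,-0.001,0.028],[0.2,0,0]],[0,[0.0014,-0.001,0.028],[0.1,0,0]],[0,[0.0014,-0.001,0.028],[0.2,0,0]],[0,[0.0014,-0.001,0.028],[0.2,0,0]]]'
python3 -m handwheel '[[0,[0.0014,0,0.028],[0.1,0,0]],[0,[0.0014,0,0.028],[0.2,0,0]],[0,[0.0014,0,0.028],[0.2,0,0]],[0,[0.0014,0,0.028],[0.1,0,0]],[0,[0.0014,0,0.028],[0.2,0,0]],[0,[0.0014,0,0.028],[0.2,0,0]],[0,[0.0014,0,0.022],[0.1,0,0]],[0,[0.0014,0,0.012],[0.2,0,0]],[0,[0,0,0.004],[0,0,0]],[0,[0,0,0],[0,0,0]]]'
python3 -m handwheel '[[0,[0,0,0],[0,0,0]],[0,[0,0,0],[0,0,0]],[0,[0,0,0],[0,0,0]]]'
python3 wl.py w7;python3 -c "
from h import *
im,C=grab('top'); cv2.imwrite('pics/t7.png',cv2.resize(np.ascontiguousarray(im[140:340,150:430]),None,fx=2.8,fy=2.8)[:,:,::-1])"
```

```text
t: 7.72
tool_pos: [0.4583, 0.1445, 0.2535]
tool_rot: [1.21, 1.21, -1.208]
contact_force: [-0.2, -0.2, -4.4]
opening: 0.0057
t: 8.55
tool_pos: [0.4464, -0.1113, 0.2393]
tool_rot: [1.232, 1.193, -1.23]
contact_force: [0.2, 0.3, -3.8]
opening: 0.0055
t: 9.38
tool_pos: [0.4382, -0.3158, 0.2266]
tool_rot: [1.249, 1.185, -1.249]
contact_force: [0.8, -0.3, -4.5]
opening: 0.0063
t: 9.63
tool_pos: [0.4385, -0.3141, 0.2261]
tool_rot: [1.247, 1.186, -1.247]
contact_force: [0.5, 0.6, -5.8]
opening: 0.0058
9.6333 [ 0.4385 -0.3141  0.2261] [-0.76  -0.149  1.816 -0.     1.476 -0.709]
blue 798 touch [535.3 170.8] lid [ 0.6247 -0.2959  0.116 ] lidbench [ 0.6678 -0.3109  0.056 ] plate [ 0.6701 -0.3144  0.045 ]
blue 3005  [262.  227.3] lid [ 0.4182 -0.3308  0.116 ] lidbench [ 0.4126 -0.3541  0.056 ] plate [ 0.4115 -0.3585  0.045 ]
blue 3353  [313.7 228.5] lid [ 0.4588 -0.3339  0.116 ] lidbench [ 0.4627 -0.3579  0.056 ] plate [ 0.4634 -0.3623  0.045 ]
green 7505  [313.9  58. ] lid [ 0.4619 -0.2103  0.116 ] lidbench [ 0.4666 -0.2051  0.056 ] plate [ 0.4673 -0.2044  0.045 ]
```

View pics/w7.png

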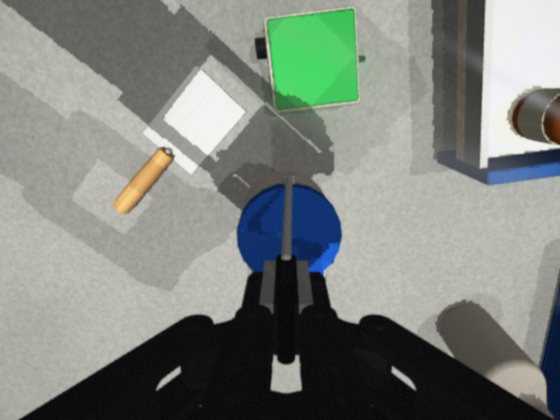

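View pics/t7.png

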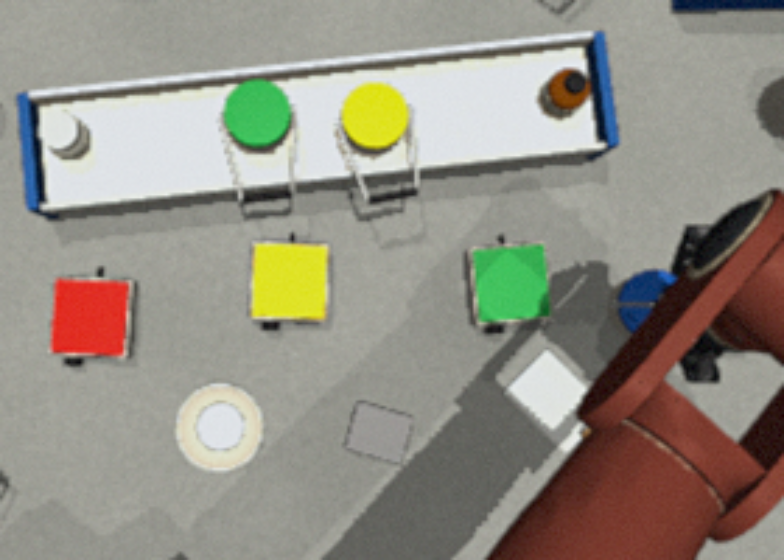

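```bash
python3 -m handwheel '[[0,[0.01,0.001,0],[0,0,0]],[0,[0.02,0.001,0],[0,0,0]],[0,[0.025,0.001,0],[0,0,0]],[0,[0.025,0,0],[0,0,0]],[0,[0.02,0,0],[0,0,0]],[0,[0.008,0,0],[0,0,0]],[0,[0.002,0,0],[0,0,0]],[0,[0.0,0,0],[0,0,0]],[0,[0,0,0],[0,0,0]]]'
```

```text
t: 10.48
tool_pos: [0.4419, -0.316, 0.1175]
tool_rot: [1.247, 1.183, -1.247]
contact_force: [-0.4, 0.8, -4.1]
opening: 0.0058
```

```bash
python3 -m handwheel '[[0,[0.002,0,-0.001],[0,0,0]],[0,[0.002,0,-0.001],[0,0,0]],[0,[0.001,0,0],[0,0,0]],[0,[0,0,0],[0,0,0]]]'; python3 wl.py w8
python3 -c "
from h import *
im,C=grab('scene'); cv2.imwrite('pics/s8.png',cv2.resize(np.ascontiguousarray(im[90:260,100:300]),None,fx=3.5,fy=3.5)[:,:,::-1])"
```

```text
t: 10.82
tool_pos: [0.4411, -0.3133, 0.1113]
tool_rot: [1.247, 1.185, -1.248]
contact_force: [-1.4, 0.7, -2.9]
opening: 0.0055
10.8167 [ 0.4411 -0.3133  0.1113] [-7.550e-01 -4.100e-02  1.914e+00 -1.000e-03  1.269e+00 -7.030e-01]
blue 3083  [261.2 227.4] lid [ 0.4313 -0.2854  0.116 ] lidbench [ 0.4254 -0.3088  0.056 ] plate [ 0.4244 -0.3131  0.045 ]
blue 3282  [313.3 228.4] lid [ 0.4537 -0.287   0.116 ] lidbench [ 0.4575 -0.311   0.056 ] plate [ 0.4582 -0.3156  0.045 ]
blue 1035  [285.6 374.6] lid [ 0.4377 -0.3655  0.116 ] lidbench [ 0.4347 -0.4232  0.056 ] plate [ 0.4341 -0.4348  0.045 ]
green 14665 touch [322.8  54.2] lid [ 0.459  -0.2182  0.116 ] lidbench [ 0.4651 -0.2126  0.056 ] plate [ 0.4667 -0.2118  0.045 ]
```

View pics/s8.png

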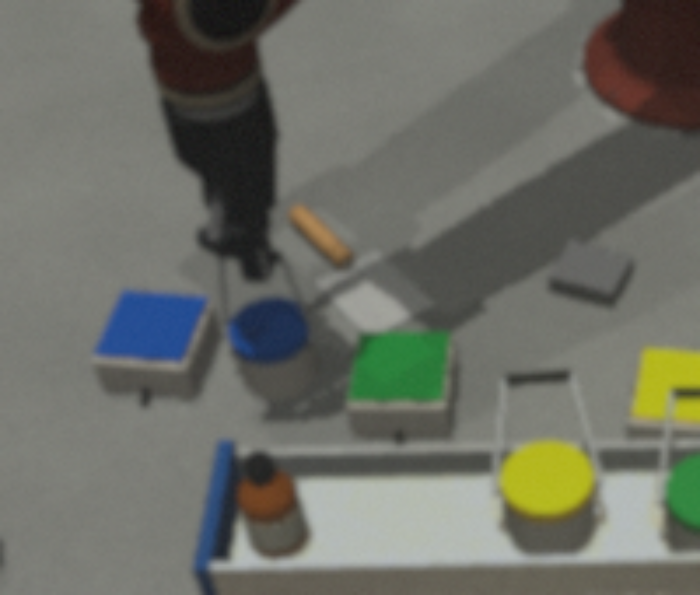

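```bash
python3 -m handwheel '[[0,[0.0015,0,0],[0,0,0]],[0,[0.001,0,0],[0,0,0]],[0,[0,0,0],[0,0,0]],[0,[0,0,0],[0,0,0]]]'
cat > pl.py <<'E'
from h import *
import sys
c,x,y=sys.argv[1],float(sys.argv[2]),float(sys.argv[3])  # rough stirrer xy
for cn in('top','scene'):
    im,C=grab(cn)
    w=warp(im,C,.045,x-.07,x+.07,y-.07,y+.05); m=cmask(w,c); n,l,s,ce=cv2.connectedComponentsWithStats(m)
    if n<2: continue
    i=1+np.argmax(s[1:,4]); r=cv2.minAreaRect(np.argwhere(l==i)[:,::-1].astype(np.float32))
    S=np.array([x-.07+r[0][1]/2000,y-.07+r[0][0]/2000]); a=-np.radians(((r[2]+45)%90)-45)
    w=warp(im,C,.056,x-.07,x+.07,y+.05,y+.16); m=cmask(w,c); n,l,s,ce=cv2.connectedComponentsWithStats(m)
    if n<2: print('no lid');continue
    i=1+np.argmax(s[1:,4]); (u,v),rad=cv2.minEnclosingCircle(np.argwhere(l==i)[:,::-1].astype(np.float32))
    P=np.array([x-.07+v/2000,y+.05+u/2000]); d=P-S
    rel=[d[0]*np.cos(a)+d[1]*np.sin(a),-d[0]*np.sin(a)+d[1]*np.cos(a)]
    print(cn,'stirrer',S.round(4),np.degrees(a).round(1),'pot',P.round(4),'r',rad/2000,'cen',[round(x-.07+ce[i][1]/2000,4),round(y+.05+ce[i][0]/2000,4)],'rel',np.round(rel,4))
E
python3 pl.py blue .437 -.417
```

```text
t: 11.25
tool_pos: [0.4425, -0.314, 0.111]
tool_rot: [1.248, 1.182, -1.247]
contact_force: [-0.6, 2.2, 5.6]
opening: 0.0058
scene stirrer [ 0.4353 -0.4173] -2.9 pot [ 0.4454 -0.3167] r 0.03155033874511719 cen [np.float64(0.4459), np.float64(-0.317)] rel [0.005  0.1009]
```

```bash
python3 -m handwheel '[[0.03,[0,0,0],[0,0,0]],[0.03,[0,0,0],[0,0,0]],[0.03,[0,0,0],[0,0,0]],[0.03,[-0.005,0,0],[0,0,0]],[0.03,[-0.02,0,0],[0,0,0]],[0.04,[-0.03,0,0],[0,0,0]],[0.04,[-0.03,0,0],[0,0,0]],[0.04,[-0.025,0,-0.01],[0,0,0]],[0.04,[0,0,-0.03],[0,0,0]],[0.04,[0,0,-0.03],[0,0,0]]]'
python3 -m handwheel '[[0.04,[0,0,-0.03],[-0.5,0,0]],[0.04,[0,0,-0.03],[-0.5,0,0]],[0.04,[0,0,-0.02],[-0.5,0,0]],[0.04,[0,0,-0.01],[-0.5,0,0]],[0.04,[0,0,0],[0,0,0]]]'
python3 pl.py blue .437 -.417
python3 wl.py w9;python3 -c "
from h import *
im,C=grab('top'); cv2.imwrite('pics/t9.png',cv2.resize(np.ascontiguousarray(im[140:340,150:430]),None,fx=2.8,fy=2.8)[:,:,::-1])"
```

```text
t: 12.18
tool_pos: [0.446, -0.2443, 0.2218]
tool_rot: [1.249, 1.179, -1.248]
contact_force: [0.9, 0.5, -0.4]
opening: 0.0401
t: 12.6
tool_pos: [0.4489, -0.1522, 0.2188]
tool_rot: [1.22, 1.203, -1.22]
contact_force: [0.2, -0.4, -0.1]
opening: 0.0399
top stirrer [ 0.4378 -0.4169] -3.6 pot [ 0.43   -0.3388] r 0.014206122398376465 cen [np.float64(0.4301), np.float64(-0.3401)] rel [-0.0128  0.0775]
scene stirrer [ 0.4354 -0.4174] -2.4 pot [ 0.4444 -0.3161] r 0.03352530288696289 cen [np.float64(0.4444), np.float64(-0.3164)] rel [0.0047 0.1015]
12.7 [ 0.4489 -0.1541  0.2188] [-4.870e-01 -3.120e-01  1.965e+00 -1.000e-03  1.489e+00 -4.700e-01]
blue 1270  [267.8 333.7] lid [ 0.4311 -0.266   0.116 ] lidbench [ 0.4266 -0.3132  0.056 ] plate [ 0.4259 -0.3215  0.045 ]
blue 1205  [296.5 333.8] lid [ 0.4555 -0.2665  0.116 ] lidbench [ 0.4569 -0.3138  0.056 ] plate [ 0.457 -0.322  0.045]
yellow 2046 touch [316.7  10.9] lid [ 0.4698 -0.0229  0.116 ] lidbench [ 0.4747 -0.011   0.056 ] plate [ 0.4734 -0.0088  0.045 ]
yellow 4284 touch [536.3  84.6] lid [ 0.6173 -0.069   0.116 ] lidbench [ 0.6581 -0.0684  0.056 ] plate [ 0.666  -0.0685  0.045 ]
green 4885  [305.5 234. ] lid [ 0.463  -0.1746  0.116 ] lidbench [ 0.4662 -0.1996  0.056 ] plate [ 0.467  -0.2044  0.045 ]
```

View pics/t9.png

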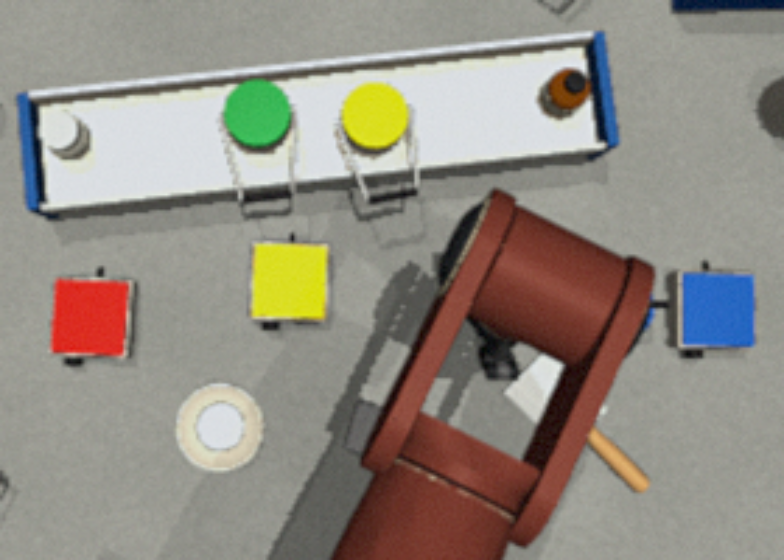

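View pics/w9.png

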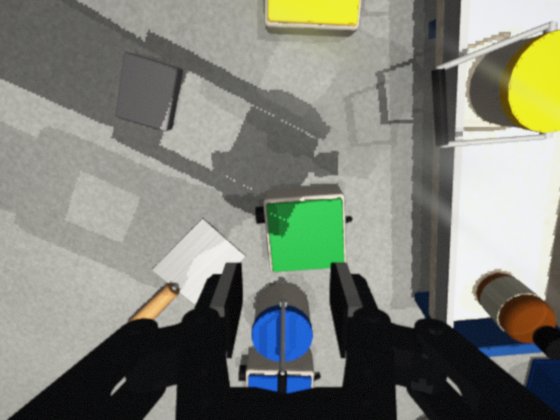

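```bash
python3 - <<'E'
from plan import *
bar=np.array([.549,-.081,.131]);Rg=Rt(65,10)
rows([(bar-.05*Rg[:,0]+[0,0,0.01],Rg,7,.04)])
E
```

```text
[[0.04, [0.0071, 0.0123, -0.0104], [-1.6, 0.3, 3.6]], [0.04, [0.0079, 0.0121, -0.0101], [-1.5, 0.4, 3.5]], [0.04, [0.0086, 0.0118, -0.0096], [-1.6, 0.3, 3.6]], [0.04, [0.0095, 0.0116, -0.0093], [-1.5, 0.4, 3.6]], [0.04, [0.0103, 0.0112, -0.009], [-1.6, 0.3, 3.6]], [0.04, [0.0109, 0.0107, -0.0085], [-1.5, 0.4, 3.5]], [0.04, [0.0117, 0.0103, -0.0082], [-1.6, 0.3, 3.6]]]
end tcp [ 0.5361 -0.0833  0.1691]
```

```bash
python3 -m handwheel '[[0.04,[0.007,0.0123,-0.0104],[-1.6,0.3,3.6]],[0.04,[0.008,0.012,-0.01],[-1.5,0.4,3.5]],[0.04,[0.0085,0.012,-0.0096],[-1.6,0.3,3.6]],[0.04,[0.0095,0.0115,-0.0093],[-1.5,0.4,3.6]],[0.04,[0.0103,0.0112,-0.009],[-1.6,0.3,3.6]],[0.04,[0.011,0.0107,-0.0085],[-1.5,0.4,3.5]],[0.04,[0.0117,0.0103,-0.0082],[-1.6,0.3,3.6]],[0.04,[0,0,0],[0,0,0]],[0.04,[0,0,0],[0,0,0]],[0.04,[0,0,0],[0,0,0]]]' 30
python3 wl.py w10;python3 pl.py blue .437 -.417;python3 -c "
from h import *
im,C=grab('top'); cv2.imwrite('pics/t10.png',cv2.resize(np.ascontiguousarray(im[140:340,150:430]),None,fx=2.8,fy=2.8)[:,:,::-1])"
```

```text
t: 13.63
tool_pos: [0.5361, -0.0833, 0.1697]
tool_rot: [1.286, 0.987, -0.749]
contact_force: [0.0, -0.2, -0.3]
opening: 0.0399
13.6333 [ 0.5361 -0.0833  0.1697] [-0.415 -0.368  2.135  0.278  1.023 -0.692]
yellow 13266 touch [137.8  50.6] lid [0.4705 0.0074 0.116 ] lidbench [0.4732 0.0139 0.056 ] plate [0.4729 0.015  0.045 ]
yellow 5016  [374.1 215.6] lid [ 0.6294 -0.067   0.116 ] lidbench [ 0.6838 -0.0846  0.056 ] plate [ 0.6938 -0.0878  0.045 ]
green 6665 touch [416.   45.8] lid [0.6316 0.0464 0.116 ] lidbench [0.6868 0.0656 0.056 ] plate [0.6975 0.0689 0.045 ]
green 3084  [ 97.1 335.6] lid [ 0.4577 -0.1396  0.116 ] lidbench [ 0.4563 -0.1809  0.056 ] plate [ 0.4539 -0.1854  0.045 ]
top stirrer [ 0.4379 -0.4169] -3.6 pot [ 0.4378 -0.315 ] r 0.03164357948303222 cen [np.float64(0.4293), np.float64(-0.3138)] rel [-0.0066  0.1017]
scene stirrer [ 0.4354 -0.4173] -2.8 pot [ 0.4443 -0.3163] r 0.03339719009399414 cen [np.float64(0.4443), np.float64(-0.3164)] rel [0.0039 0.1013]
```

View pics/t10.png

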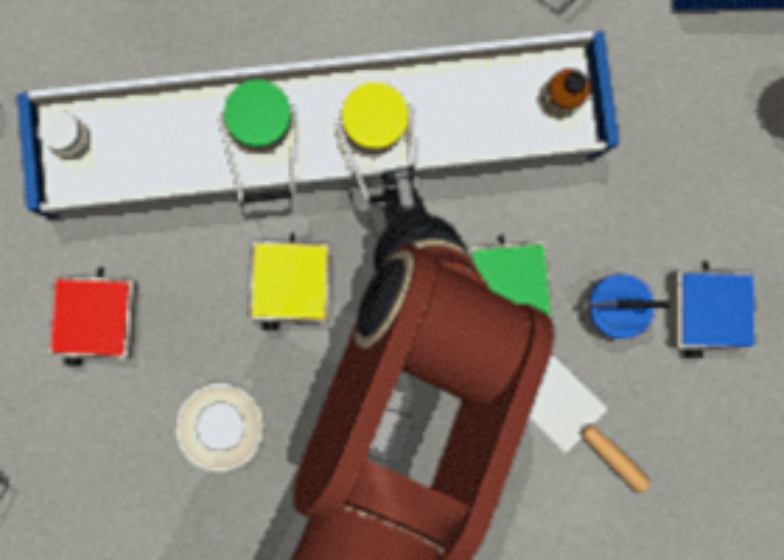

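View pics/w10.png

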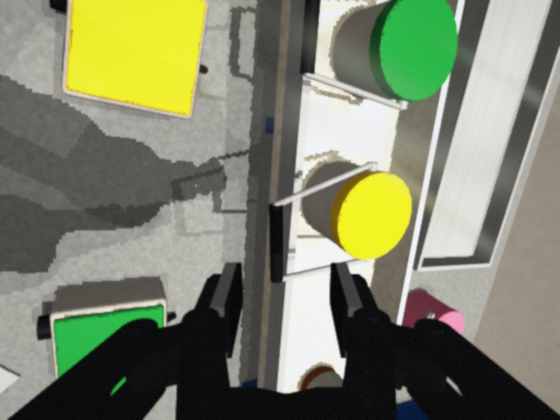

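```bash
sed -i 's/i=1+np.argmax(s\[1:,4\]); (u,v),rad=cv2.minEnclosingCircle(np.argwhere(l==i)/i=1+np.argmax(s[1:,4]); ok=np.isin(l,[j for j in range(1,n) if s[j,4]>300]); (u,v),rad=cv2.minEnclosingCircle(np.argwhere(ok)/' pl.py
python3 -m handwheel '[[0.04,[0.015,-0.001,0],[0,0,0]],[0.04,[0.02,-0.0015,0],[0,0,0]],[0.04,[0.015,-0.0015,0],[0,0,0]],[0.04,[0.007,0,0],[0,0,0]],[0.04,[0,0,0],[0,0,0]],[0.016,[0,0,0],[0,0,0]],[0.016,[0,0,0],[0,0,0]],[0.016,[0,0,0],[0,0,0]],[0.016,[0,0,0],[0,0,0]],[0.016,[0,0,0],[0,0,0]]]'
python3 wl.py w11; python3 pl.py blue .437 -.417
```

```text
t: 14.67
tool_pos: [0.5565, -0.0788, 0.1166]
tool_rot: [1.286, 0.986, -0.747]
contact_force: [0.1, -0.3, 0.4]
opening: 0.0161
14.6667 [ 0.5565 -0.0788  0.1166] [-0.388 -0.248  2.137  0.294  0.897 -0.706]
yellow 18916 touch [96.7 52.7] lid [0.4767 0.0028 0.116 ] lidbench [0.4742 0.0079 0.056 ] plate [0.4722 0.0085 0.045 ]
yellow 7426  [404.5 251.2] lid [ 0.6292 -0.0669  0.116 ] lidbench [ 0.6965 -0.0936  0.056 ] plate [ 0.7088 -0.0985  0.045 ]
green 8834 touch [462.5  44.6] lid [0.6319 0.0413 0.116 ] lidbench [0.7004 0.0639 0.056 ] plate [0.714  0.0674 0.045 ]
green 2225 touch [ 30.5 393. ] lid [ 0.4581 -0.1199  0.116 ] lidbench [ 0.4472 -0.1709  0.056 ] plate [ 0.4466 -0.1799  0.045 ]
top stirrer [ 0.4379 -0.4169] -3.6 pot [ 0.4432 -0.3152] r 0.03304736328125 cen [np.float64(0.4296), np.float64(-0.314)] rel [-0.001   0.1017]
scene stirrer [ 0.4354 -0.4174] -2.4 pot [ 0.4442 -0.3157] r 0.03343842697143555 cen [np.float64(0.4444), np.float64(-0.3164)] rel [0.0045 0.1019]
```

View pics/w11.png

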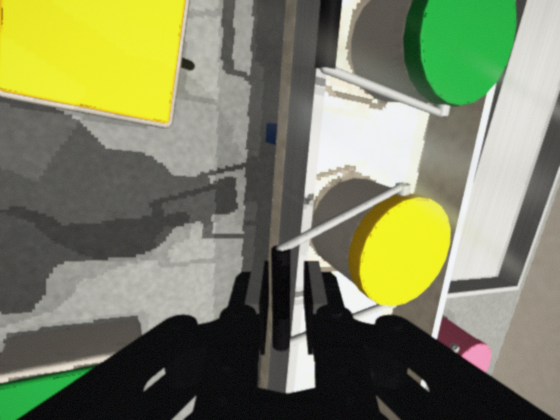

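```bash
python3 - <<'E'
from plan import *
rows(arc((.628,-.0667,.106),10,19.1,65,15,.016,91))
E
```

```text
[[0.016, [-0.0052, 0.0053, 0.0007], [0.1, 0, -1.7]], [0.016, [-0.0046, 0.0048, -0.0], [0, 0, -1.7]], [0.016, [-0.0043, 0.0051, -0.0], [0, 0, -1.6]], [0.016, [-0.004, 0.0054, -0.0], [0, 0, -1.7]], [0.016, [-0.0037, 0.0055, -0.0], [0, -0.1, -1.7]], [0.016, [-0.0033, 0.0057, -0.0], [0, 0, -1.6]], [0.016, [-0.003, 0.0059, -0.0], [0, 0, -1.7]], [0.016, [-0.0026, 0.0061, -0.0], [0, 0, -1.7]], [0.016, [-0.0023, 0.0062, -0.0], [0, 0, -1.6]], [0.016, [-0.0019, 0.0063, -0.0], [0, 0, -1.7]]]
[[0.016, [-0.0015, 0.0064, -0.0], [0, 0, -1.7]], [0.016, [-0.0011, 0.0065, -0.0], [0, 0, -1.6]], [0.016, [-0.0008, 0.0065, -0.0001], [0, 0, -1.7]], [0.016, [-0.0003, 0.0065, 0.0], [0, 0, -1.7]], [0.016, [0, 0.0066, 0.0], [0, 0, -1.6]]]
end tcp [ 0.6295 -0.0664  0.172 ]
```

```bash
python3 -m handwheel '[[0.016,[-0.0052,0.0053,0],[0,0,-1.7]],[0.016,[-0.0046,0.0048,0],[0,0,-1.7]],[0.016,[-0.0043,0.0051,0],[0,0,-1.6]],[0.016,[-0.004,0.0054,0],[0,0,-1.7]],[0.016,[-0.0037,0.0055,0],[0,0,-1.7]],[0.016,[-0.0033,0.0057,0],[0,0,-1.6]],[0.016,[-0.003,0.0059,0],[0,0,-1.7]],[0.016,[-0.0026,0.0061,0],[0,0,-1.7]],[0.016,[-0.0023,0.0062,0],[0,0,-1.6]],[0.016,[-0.0019,0.0063,0],[0,0,-1.7]]]'
python3 -m handwheel '[[0.016,[-0.0015,0.0064,0],[0,0,-1.7]],[0.016,[-0.0011,0.0065,0],[0,0,-1.6]],[0.016,[-0.0008,0.0065,0],[0,0,-1.7]],[0.016,[-0.0003,0.0065,0],[0,0,-1.7]],[0.016,[0,0.0066,0],[0,0,-1.6]],[0.016,[0,0,0],[0,0,0]],[0.016,[0,0,0],[0,0,0]]]'
python3 wl.py w12
```

```text
t: 15.65
tool_pos: [0.5981, -0.0712, 0.1654]
tool_rot: [1.153, 1.191, -0.971]
contact_force: [-0.2, 0.2, -0.0]
opening: 0.0164
t: 16.23
tool_pos: [0.6295, -0.0655, 0.1713]
tool_rot: [1.079, 1.288, -1.078]
contact_force: [-0.5, 0.6, -0.2]
opening: 0.0161
16.2333 [ 0.6295 -0.0655  0.1713] [-2.220e-01  1.130e-01  1.650e+00  1.000e-03  1.378e+00 -3.980e-01]
yellow 2912 touch [103.   16.5] lid [0.516  0.0357 0.116 ] lidbench [0.4864 0.0418 0.056 ] plate [0.4788 0.0432 0.045 ]
green 10812 touch [334.7  46.4] lid [0.6357 0.043  0.116 ] lidbench [0.6421 0.0513 0.056 ] plate [0.6432 0.0526 0.045 ]
green 5546  [ 83.5 313.2] lid [ 0.5053 -0.1467  0.116 ] lidbench [ 0.4725 -0.1955  0.056 ] plate [ 0.4668 -0.2047  0.045 ]
```

View pics/w12.png

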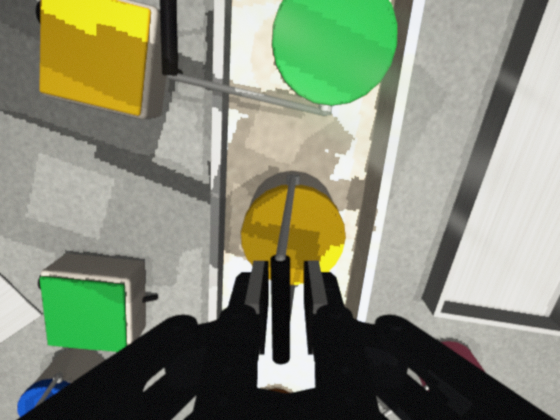

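```bash
python3 -m handwheel '[[0.016,[0,0.004,0],[0,0,0]],[0.016,[0,0,0],[0,0,0]],[0,[0,0,0],[0,0,0]],[0,[0,0,0],[0,0,0]],[0,[0,0,0],[0,0,0]],[0,[-0.005,0,0],[0,0,0]],[0,[-0.01,0,0],[0,0,0]],[0,[-0.01,0,0],[0,0,0]],[0,[0,0,0],[0,0,0]]]' 60
python3 wl.py w13
```

```text
t: 17.03
tool_pos: [0.6345, -0.0652, 0.1997]
tool_rot: [1.08, 1.284, -1.076]
contact_force: [1.2, 0.7, -3.7]
opening: 0.0057
17.0333 [ 0.6345 -0.0652  0.1997] [-2.190e-01  1.000e-01  1.616e+00  1.000e-03  1.421e+00 -3.950e-01]
blue 935  [ 67.7 378.4] lid [ 0.4822 -0.2354  0.116 ] lidbench [ 0.4462 -0.3016  0.056 ] plate [ 0.4378 -0.3161  0.045 ]
yellow 2597 touch [107.4  19. ] lid [0.5103 0.0379 0.116 ] lidbench [0.4816 0.0438 0.056 ] plate [0.4757 0.0451 0.045 ]
green 9112 touch [319.1  46.6] lid [0.6349 0.0454 0.116 ] lidbench [0.6392 0.0532 0.056 ] plate [0.64   0.0545 0.045 ]
green 4819  [ 93.7 296. ] lid [ 0.503  -0.1523  0.116 ] lidbench [ 0.4725 -0.1966  0.056 ] plate [ 0.467  -0.2049  0.045 ]
```

View pics/w13.png

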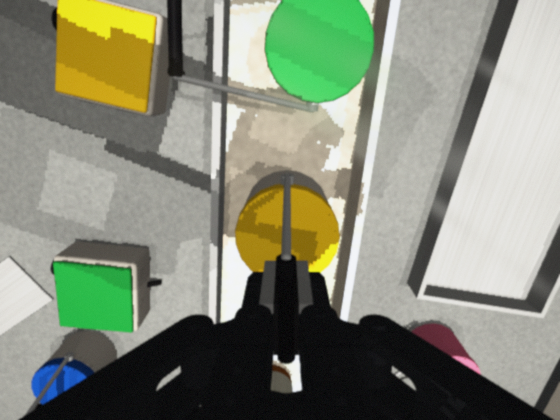

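```bash
python3 - <<'E'
from plan import *
o=ctrl.get_obs();Rc=R.from_rotvec(o['tool_rot']).as_matrix();g=o['tool_pos']-.019*Rc[:,0]
a=rows([(g+[0,0,.045],Rt(90,10),3,0),((.47,-.075,g[2]+.05),Rt(90,5),7,0)])
rows([((.4805,.1215,g[2]+.03),Rt(90,-3),9,0),],cur=a)
E
```

```text
[[0, [-0.015, 0, 0.0], [0, 0, -0.1]], [0, [-0.015, 0, 0.0], [0.1, 0, -0.0]], [0, [-0.015, 0, 0.0], [0, 0, -0.1]], [0, [-0.0007, -0.0233, -0.0027], [0.7, 0, -0.0]], [0, [-0.0007, -0.0234, -0.0024], [0.7, 0, -0.0]], [0, [-0.0008, -0.0234, -0.0021], [0.7, 0, -0.0]], [0, [-0.0007, -0.0235, -0.0018], [0.7, 0, -0.0]], [0, [-0.0007, -0.0234, -0.0015], [0.8, 0, -0.0]], [0, [-0.0007, -0.0235, -0.0012], [0.7, 0, -0.0]], [0, [-0.0007, -0.0234, -0.001], [0.7, 0, -0.0]]]
end tcp [ 0.47   -0.075   0.2488]
[[0, [0.0022, 0.0031, -0.0216], [0.9, 0, -0.0]], [0, [0.0022, 0.0027, -0.0217], [0.9, 0, -0.0]], [0, [0.0022, 0.0023, -0.0218], [0.9, 0, -0.0]], [0, [0.0022, 0.0021, -0.0217], [0.8, 0, -0.0]], [0, [0.0022, 0.0017, -0.0218], [0.9, 0, -0.0]], [0, [0.0022, 0.0014, -0.0219], [0.9, 0, -0.0]], [0, [0.0022, 0.001, -0.0218], [0.9, 0, -0.0]], [0, [0.0022, 0.0007, -0.0218], [0.9, 0, -0.0]], [0, [0.0022, 0.0003, -0.0219], [0.9, 0, -0.0]]]
end tcp [0.4805 0.1215 0.2288]
```

```bash
python3 -m handwheel '[[0,[-0.015,0,0],[0,0,0]],[0,[-0.015,0,0],[0,0,0]],[0,[-0.015,0,0],[0,0,0]],[0,[-0.0007,-0.014,-0.0027],[0.7,0,0]],[0,[-0.0007,-0.024,-0.0024],[0.7,0,0]],[0,[-0.0008,-0.027,-0.0021],[0.7,0,0]],[0,[-0.0007,-0.028,-0.0018],[0.7,0,0]],[0,[-0.0007,-0.028,-0.0015],[0.8,0,0]],[0,[-0.0007,-0.026,-0.0012],[0.7,0,0]],[0,[-0.0007,-0.017,-0.001],[0.7,0,0]]]'
python3 -m handwheel '[[0,[0.002,0.003,-0.014],[0.9,0,0]],[0,[0.002,0.003,-0.022],[0.9,0,0]],[0,[0.002,0.002,-0.025],[0.9,0,0]],[0,[0.002,0.002,-0.026],[0.8,0,0]],[0,[0.002,0.002,-0.026],[0.9,0,0]],[0,[0.002,0.0015,-0.026],[0.9,0,0]],[0,[0.002,0.001,-0.025],[0.9,0,0]],[0,[0.002,0.001,-0.02],[0.9,0,0]],[0,[0.002,0,-0.0125],[0.9,0,0]],[0,[0,0,0],[0,0,0]]]'
python3 -m handwheel '[[0,[0,0,0],[0,0,0]],[0,[0,0,0],[0,0,0]],[0,[0,0,0],[0,0,0]]]'
python3 wl.py w14
```

```text
t: 17.92
tool_pos: [0.4674, -0.0751, 0.2486]
tool_rot: [1.145, 1.248, -1.143]
contact_force: [0.6, 0.0, -3.9]
opening: 0.0055
t: 18.75
tool_pos: [0.4792, 0.1245, 0.2304]
tool_rot: [1.247, 1.186, -1.242]
contact_force: [-0.3, 0.5, -4.7]
opening: 0.0058
t: 19.0
tool_pos: [0.4794, 0.1214, 0.2296]
tool_rot: [1.248, 1.183, -1.246]
contact_force: [0.8, -0.5, -5.0]
opening: 0.0057
19.0 [0.4794 0.1214 0.2296] [ 0.097 -0.268  1.912  0.     1.496  0.149]
red 7353  [238.7  73.1] lid [0.4512 0.2184 0.116 ] lidbench [0.4439 0.2219 0.056 ] plate [0.4425 0.2224 0.045 ]
green 4160  [475.4 279.5] lid [0.6348 0.0472 0.116 ] lidbench [0.6702 0.0108 0.056 ] plate [0.6767 0.004  0.045 ]
```

View pics/w14.png

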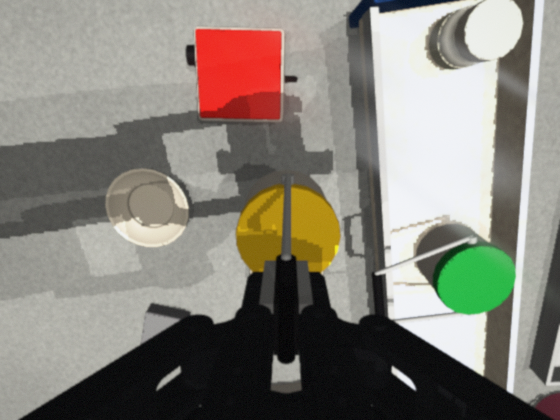

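```bash
python3 -m handwheel '[[0,[0.01,0.001,0],[0,0,0]],[0,[0.02,0,0],[0,0,0]],[0,[0.025,0,0],[0,0,0]],[0,[0.025,0,0],[0,0,0]],[0,[0.02,0,0],[0,0,0]],[0,[0.010,0,0],[0,0,0]],[0,[0.003,0,0],[0,0,0]],[0,[0,0,0],[0,0,0]],[0,[0,0,0],[0,0,0]]]'
python3 -m handwheel '[[0,[0.002,0,0],[0,0,0]],[0,[0.002,0,0],[0,0,0]],[0,[0.001,0,0],[0,0,0]],[0,[0.001,0,0],[0,0,0]],[0,[0,0,0],[0,0,0]],[0,[0,0,0],[0,0,0]]]'; python3 pl.py yellow .476 .018
```

```text
t: 19.8
tool_pos: [0.481, 0.1221, 0.117]
tool_rot: [1.249, 1.183, -1.245]
contact_force: [0.3, -0.3, -4.5]
opening: 0.0061
t: 20.3
tool_pos: [0.4814, 0.1225, 0.1117]
tool_rot: [1.249, 1.183, -1.243]
contact_force: [-0.2, 2.2, 5.9]
opening: 0.0058
top stirrer [0.4769 0.0182] -3.1 pot [0.406 0.068] r 0.0 cen [np.float64(0.451), np.float64(0.1235)] rel [-0.0734  0.0459]
scene stirrer [0.4746 0.0182] -3.4 pot [0.406 0.068] r 0.0 cen [np.float64(0.5101), np.float64(0.1097)] rel [-0.0714  0.0456]
```

```bash
python3 -m handwheel '[[0.03,[0,0,0],[0,0,0]],[0.03,[0,0,0],[0,0,0]],[0.03,[0,0,0],[0,0,0]],[0.03,[-0.005,0,0],[0,0,0]],[0.03,[-0.02,0,0],[0,0,0]],[0.04,[-0.03,0,0],[0,0,0]],[0.04,[-0.03,0,0],[0,0,0]],[0.04,[-0.025,0,0],[0,0,0]],[0.04,[-0.01,0,0],[0,0,0]],[0.04,[0,0,0],[0,0,0]]]'
python3 - <<'E'
from plan import *
bar=np.array([.551,.0395,.1256]);Rg=Rt(65,5)
rows([(bar-.06*Rg[:,0]+[0,0,0.06],Rg,5,.04),(bar-.05*Rg[:,0]+[0,0,0.01],Rg,2,.04)])
E
```

```text
t: 21.23
tool_pos: [0.4817, 0.1222, 0.2332]
tool_rot: [1.251, 1.181, -1.241]
contact_force: [-0.4, 0.9, -0.1]
opening: 0.0398
[[0.04, [0.0021, 0.0112, 0.0163], [-1.6, 0.3, 4.9]], [0.04, [0.003, 0.0106, 0.0166], [-1.5, 0.4, 4.9]], [0.04, [0.0037, 0.0099, 0.0169], [-1.6, 0.3, 5.0]], [0.04, [0.0045, 0.009, 0.0172], [-1.5, 0.3, 4.9]], [0.04, [0.0051, 0.0081, 0.0174], [-1.6, 0.4, 4.9]], [0.04, [0.0277, -0.0106, 0.0], [0, 0, -0.0]], [0.04, [0.0276, -0.0105, 0.0], [0, 0, -0.0]]]
end tcp [0.538  0.0384 0.1637]
```

```bash
python3 -m handwheel '[[0.04,[0.002,0.011,0.0163],[-1.6,0.3,4.9]],[0.04,[0.003,0.0106,0.0166],[-1.5,0.4,4.9]],[0.04,[0.0037,0.01,0.017],[-1.6,0.3,5]],[0.04,[0.0045,0.009,0.0172],[-1.5,0.3,4.9]],[0.04,[0.005,0.008,0.0174],[-1.6,0.4,4.9]],[0.04,[0.0277,-0.0106,0],[0,0,0]],[0.04,[0.0276,-0.0105,0],[0,0,0]],[0.04,[0,0,0],[0,0,0]],[0.04,[0,0,0],[0,0,0]],[0.04,[0,0,0],[0,0,0]]]' 30
python3 wl.py w15;python3 pl.py blue .437 -.417;python3 pl.py yellow .476 .018;python3 -c "
from h import *
im,C=grab('top'); cv2.imwrite('pics/t15.png',cv2.resize(np.ascontiguousarray(im[140:340,150:430]),None,fx=2.8,fy=2.8)[:,:,::-1])"
```

```text
t: 22.07
tool_pos: [0.5357, 0.0383, 0.1603]
tool_rot: [1.334, 0.941, -0.82]
contact_force: [0.3, 0.2, 0.5]
opening: 0.0404
22.0667 [0.5357 0.0383 0.1603] [-0.111 -0.394  2.169  0.102  0.947 -0.24 ]
yellow 4825  [107.4  80.1] lid [0.4649 0.1201 0.116 ] lidbench [0.4636 0.1218 0.056 ] plate [0.4629 0.1218 0.045 ]
yellow 2717  [173.8  91.1] lid [0.4921 0.1181 0.116 ] lidbench [0.5001 0.1191 0.056 ] plate [0.5013 0.1198 0.045 ]
yellow 3634  [144.5 264. ] lid [0.4769 0.0324 0.116 ] lidbench [0.4797 0.0042 0.056 ] plate [ 0.4774 -0.0029  0.045 ]
green 5244  [386.3 218. ] lid [0.6321 0.0478 0.116 ] lidbench [0.6879 0.0248 0.056 ] plate [0.6985 0.0202 0.045 ]
top stirrer [ 0.4378 -0.4169] -3.5 pot [ 0.4434 -0.3151] r 0.032982696533203126 cen [np.float64(0.4292), np.float64(-0.3136)] rel [-0.0007  0.1019]
scene stirrer [ 0.4356 -0.4173] -2.9 pot [ 0.4439 -0.3152] r 0.03338992309570313 cen [np.float64(0.4443), np.float64(-0.3165)] rel [0.0031 0.1024]
top stirrer [ 0.4892 -0.0093] -0.0 pot [0.4832 0.1173] r 0.0333158073425293 cen [np.float64(0.4996), np.float64(0.117)] rel [-0.0061  0.1265]
scene stirrer [ 0.473  -0.0058] -2.3 pot [0.4828 0.1167] r 0.03582405090332031 cen [np.float64(0.4827), np.float64(0.1176)] rel [0.0048 0.1227]
```

View pics/w15.png

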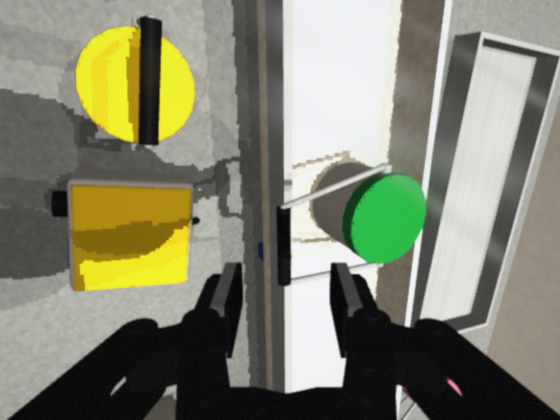

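View pics/t15.png

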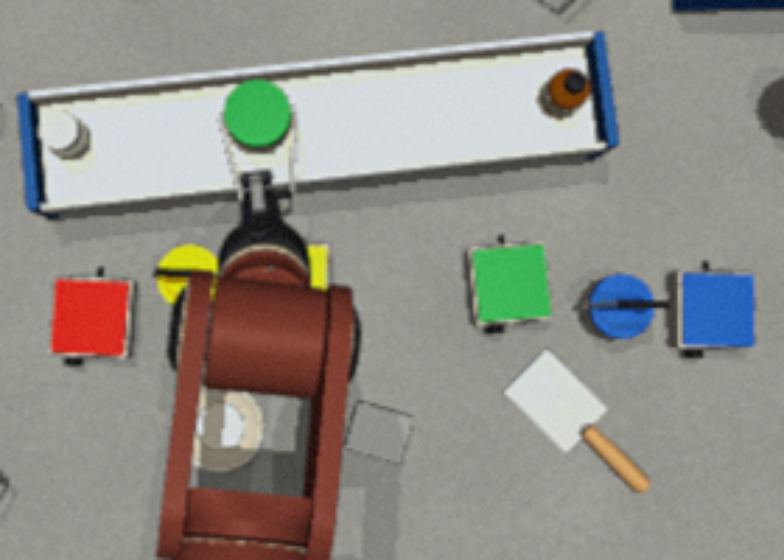

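```bash
python3 -m handwheel '[[0.04,[0.012,0,0],[0,0,0]],[0.04,[0.018,-0.0005,0],[0,0,0]],[0.04,[0.015,0,0],[0,0,0]],[0.04,[0.007,0,0],[0,0,0]],[0.04,[0,0,0],[0,0,0]],[0.016,[0,0,0],[0,0,0]],[0.016,[0,0,0],[0,0,0]],[0.016,[0,0,0],[0,0,0]],[0.016,[0,0,0],[0,0,0]],[0.016,[0,0,0],[0,0,0]]]'
python3 wl.py w16
```

```text
t: 23.2
tool_pos: [0.5571, 0.04, 0.1136]
tool_rot: [1.334, 0.939, -0.819]
contact_force: [-0.2, 0.1, -0.1]
opening: 0.0158
23.2 [0.5571 0.04   0.1136] [-0.101 -0.271  2.159  0.107  0.831 -0.244]
yellow 5545  [35.4 68.6] lid [0.4688 0.1216 0.116 ] lidbench [0.4589 0.1239 0.056 ] plate [0.4571 0.1247 0.045 ]
yellow 8438  [125.7  85.9] lid [0.4924 0.1192 0.116 ] lidbench [0.4936 0.1204 0.056 ] plate [0.4938 0.1207 0.045 ]
yellow 3031  [121.3 311.3] lid [0.4873 0.0375 0.116 ] lidbench [0.4861 0.0006 0.056 ] plate [ 0.4854 -0.0063  0.045 ]
green 7644  [411.8 249.3] lid [0.6319 0.0479 0.116 ] lidbench [0.6982 0.0158 0.056 ] plate [0.7106 0.0097 0.045 ]
```

View pics/w16.png

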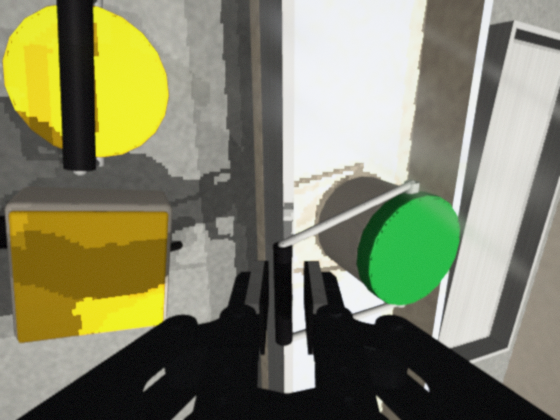

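```bash
python3 - <<'E'
from plan import *
rows(arc((.6305,.0467,.106),5,17,65,15,.016,92))
E
```

```text
[[0.016, [-0.0054, 0.0053, -0.0003], [0, 0, -1.4]], [0.016, [-0.005, 0.0049, 0.0], [0, 0, -1.6]], [0.016, [-0.0046, 0.0052, 0.0], [0, 0, -1.7]], [0.016, [-0.0043, 0.0055, 0.0], [0, 0, -1.7]], [0.016, [-0.004, 0.0057, 0.0], [0, 0, -1.6]], [0.016, [-0.0036, 0.006, 0.0], [0, 0, -1.7]], [0.016, [-0.0032, 0.0061, 0.0], [0, 0, -1.7]], [0.016, [-0.0028, 0.0063, 0.0], [0, 0, -1.6]], [0.016, [-0.0024, 0.0065, 0.0], [0, 0, -1.7]], [0.016, [-0.002, 0.0066, 0.0], [0, 0, -1.7]]]
[[0.016, [-0.0015, 0.0067, 0.0], [0, 0, -1.6]], [0.016, [-0.0012, 0.0068, 0.0], [0, 0, -1.7]], [0.016, [-0.0007, 0.0068, 0.0], [0, 0, -1.7]], [0.016, [-0.0003, 0.0069, 0.0], [0, 0, -1.6]], [0.016, [0.0001, 0.0068, 0.0], [0, 0, -1.7]]]
end tcp [0.6334 0.047  0.172 ]
```

```bash
python3 -m handwheel '[[0.016,[-0.0054,0.0053,0],[0,0,-1.5]],[0.016,[-0.005,0.005,0],[0,0,-1.6]],[0.016,[-0.0046,0.0052,0],[0,0,-1.7]],[0.016,[-0.0043,0.0055,0],[0,0,-1.7]],[0.016,[-0.004,0.0057,0],[0,0,-1.6]],[0.016,[-0.0036,0.006,0],[0,0,-1.7]],[0.016,[-0.0032,0.0061,0],[0,0,-1.7]],[0.016,[-0.0028,0.0063,0],[0,0,-1.6]],[0.016,[-0.0024,0.0065,0],[0,0,-1.7]],[0.016,[-0.002,0.0066,0],[0,0,-1.7]]]'
python3 -m handwheel '[[0.016,[-0.0015,0.0067,0],[0,0,-1.6]],[0.016,[-0.0012,0.0068,0],[0,0,-1.7]],[0.016,[-0.0007,0.0068,0],[0,0,-1.7]],[0.016,[-0.0003,0.0069,0],[0,0,-1.6]],[0.016,[0,0.007,0],[0,0,-1.7]],[0.016,[0,0.001,0],[0,0,0]],[0.016,[0,0,0],[0,0,0]]]'
python3 wl.py w17
```

```text
t: 24.08
tool_pos: [0.6005, 0.0438, 0.1653]
tool_rot: [1.213, 1.15, -1.039]
contact_force: [-0.3, -0.6, 0.6]
opening: 0.016
t: 24.67
tool_pos: [0.6351, 0.0468, 0.1711]
tool_rot: [1.144, 1.251, -1.146]
contact_force: [-0.5, 0.2, -0.7]
opening: 0.016
24.6667 [0.6351 0.0468 0.1711] [-0.043  0.124  1.639  0.     1.381 -0.131]
yellow 1626  [50.8 66.6] lid [0.5011 0.1312 0.116 ] lidbench [0.4631 0.1319 0.056 ] plate [0.4559 0.1325 0.045 ]
yellow 1471  [93.8 64. ] lid [0.5241 0.1345 0.116 ] lidbench [0.493  0.1362 0.056 ] plate [0.4877 0.1368 0.045 ]
yellow 3302  [ 83.5 234.3] lid [0.5093 0.0349 0.116 ] lidbench [0.4738 0.0066 0.056 ] plate [0.4692 0.001  0.045 ]
green 3516  [307.1 230. ] lid [0.6474 0.0502 0.116 ] lidbench [0.6533 0.0265 0.056 ] plate [0.6543 0.023  0.045 ]
green 2667  [256.4 224.9] lid [0.616  0.0507 0.116 ] lidbench [0.6125 0.0273 0.056 ] plate [0.6119 0.0227 0.045 ]
```

View pics/w17.png

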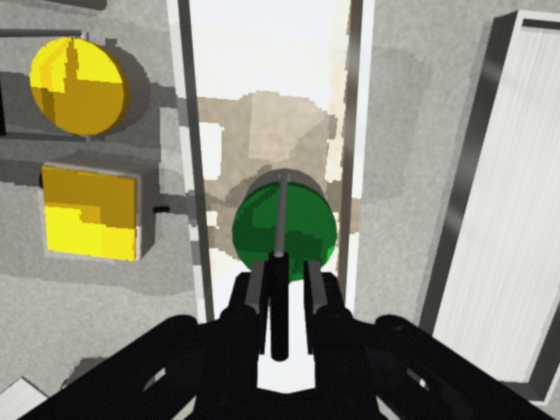

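```bash
python3 -m handwheel '[[0,[0,-0.001,0],[0,0,0]],[0,[0,0,0],[0,0,0]],[0,[0,0,0],[0,0,0]],[0,[0,0,0],[0,0,0]],[0,[-0.005,0,0],[0,0,0]],[0,[-0.01,0,0],[0,0,0]],[0,[-0.01,0,0],[0,0,0]],[0,[0,0,0],[0,0,0]]]' 60
python3 wl.py w18
python3 - <<'E'
from plan import *
o=ctrl.get_obs();Rc=R.from_rotvec(o['tool_rot']).as_matrix();g=o['tool_pos']-.019*Rc[:,0]
a=rows([(g+[0,0,.045],Rt(90,5),3,0),((.47,.04,g[2]+.05),Rt(90,5),7,0)])
rows([((.461,-.1035,g[2]+.03),Rt(90,3.5),7,0),],cur=a)
E
python3 -c "
from h import *
im,C=grab('top'); cv2.imwrite('pics/t18.png',cv2.resize(np.ascontiguousarray(im[140:340,150:430]),None,fx=2.8,fy=2.8)[:,:,::-1])
im,C=grab('scene'); cv2.imwrite('pics/s18.png',cv2.resize(np.ascontiguousarray(im[90:280,120:420]),None,fx=2.6,fy=2.6)[:,:,::-1])"
```

```text
t: 25.38
tool_pos: [0.6351, 0.0467, 0.1994]
tool_rot: [1.145, 1.248, -1.143]
contact_force: [1.2, 0.7, -3.1]
opening: 0.006
25.3833 [0.6351 0.0467 0.1994] [-0.043  0.1    1.617  0.     1.423 -0.131]
yellow 2413  [92.2 68.1] lid [0.5089 0.1327 0.116 ] lidbench [0.4777 0.1338 0.056 ] plate [0.4719 0.1351 0.045 ]
yellow 2835  [100.1 222.5] lid [0.5056 0.0317 0.116 ] lidbench [0.4736 0.0062 0.056 ] plate [0.4696 0.0009 0.045 ]
green 3212  [312.8 227.2] lid [0.6543 0.0413 0.116 ] lidbench [0.6615 0.0182 0.056 ] plate [0.6628 0.0142 0.045 ]
green 2978  [260.6 226.8] lid [0.6177 0.0384 0.116 ] lidbench [0.6152 0.0146 0.056 ] plate [0.6149 0.0101 0.045 ]
[[0, [-0.015, 0, 0.0], [0, 0, -0.0]], [0, [-0.015, 0, 0.0], [0, 0, -0.0]], [0, [-0.015, 0, 0.0], [0, 0, -0.1]], [0, [-0.0007, -0.0235, -0.0011], [0, 0, 0.0]], [0, [-0.0007, -0.0236, -0.0011], [0, 0, 0.0]], [0, [-0.0007, -0.0235, -0.0011], [0, 0, 0.0]], [0, [-0.0007, -0.0236, -0.0011], [0, 0, 0.0]], [0, [-0.0007, -0.0235, -0.0011], [0, 0, 0.0]], [0, [-0.0007, -0.0236, -0.0011], [0, 0, 0.0]], [0, [-0.0007, -0.0235, -0.0011], [0, 0, 0.0]]]
end tcp [0.47   0.04   0.2486]
[[0, [0.0029, -0.0031, 0.0203], [0.2, 0, 0.0]], [0, [0.0028, -0.003, 0.0203], [0.2, 0, 0.0]], [0, [0.0029, -0.0029, 0.0204], [0.2, 0, 0.0]], [0, [0.0028, -0.0029, 0.0203], [0.3, 0, 0.0]], [0, [0.0029, -0.0027, 0.0203], [0.2, 0, 0.0]], [0, [0.0029, -0.0027, 0.0204], [0.2, 0, 0.0]], [0, [0.0028, -0.0026, 0.0204], [0.2, 0, 0.0]]]
end tcp [ 0.461  -0.1035  0.2286]
```

View pics/s18.png

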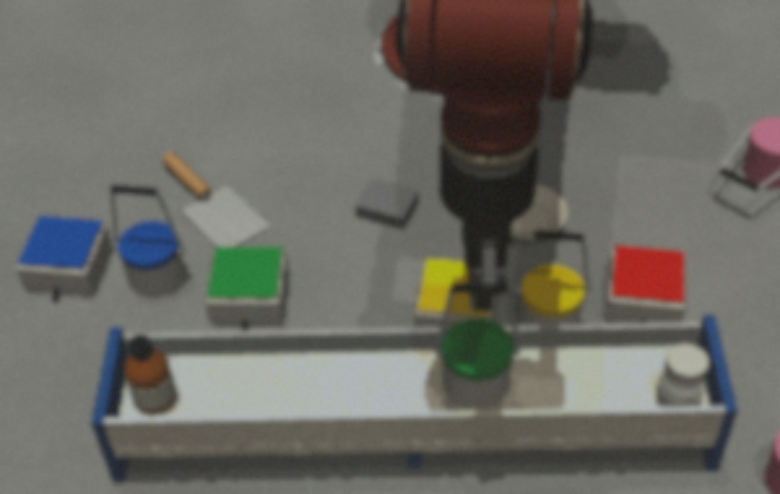

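View pics/w18.png

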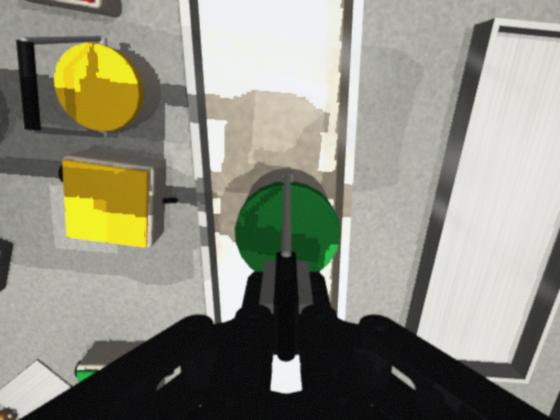

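```bash
python3 -m handwheel '[[0,[-0.015,0,0],[0,0,0]],[0,[-0.015,0,0],[0,0,0]],[0,[-0.015,0,0],[0,0,0]],[0,[-0.001,-0.014,0],[0,0,0]],[0,[-0.001,-0.023,0.001],[0,0,0]],[0,[-0.001,-0.026,0.002],[0,0,0]],[0,[-0.001,-0.028,0.003],[0,0,0]],[0,[-0.001,-0.028,0.005],[0,0,0]],[0,[-0.001,-0.026,0.008],[0,0,0]],[0,[-0.001,-0.018,0.012],[0,0,0]]]'
python3 - <<'E'
from plan import *
o=ctrl.get_obs();Rc=R.from_rotvec(o['tool_rot']).as_matrix();g=o['tool_pos']-.019*Rc[:,0]
rows([((.461,-.1035,g[2]-.02),Rt(90,3.5),7,0)])
E
```

```text
t: 26.37
tool_pos: [0.4728, 0.0019, 0.251]
tool_rot: [1.144, 1.25, -1.144]
contact_force: [0.8, -0.2, -5.8]
opening: 0.0053
[[0, [0.0029, -0.003, 0.0148], [0.2, 0, 0.0]], [0, [0.0028, -0.003, 0.0149], [0.3, 0, 0.0]], [0, [0.0029, -0.0029, 0.0149], [0.2, 0, 0.0]], [0, [0.0028, -0.0028, 0.0149], [0.2, 0, 0.0]], [0, [0.0029, -0.0028, 0.0148], [0.2, 0, 0.0]], [0, [0.0028, -0.0027, 0.0149], [0.3, 0, 0.0]], [0, [0.0029, -0.0027, 0.015], [0.2, 0, 0.0]]]
end tcp [ 0.461  -0.1035  0.231 ]
```

```bash
python3 -m handwheel '[[0,[0.003,-0.003,0.015],[0.2,0,0]],[0,[0.003,-0.003,0.016],[0.3,0,0]],[0,[0.003,-0.003,0.017],[0.2,0,0]],[0,[0.003,-0.003,0.017],[0.2,0,0]],[0,[0.003,-0.003,0.016],[0.2,0,0]],[0,[0.003,-0.002,0.012],[0.3,0,0]],[0,[0.003,-0.002,0.007],[0.2,0,0]],[0,[0,0,0],[0,0,0]],[0,[0,0,0],[0,0,0]],[0,[0,0,0],[0,0,0]]]'
python3 wl.py w19; python3 pl.py yellow .476 .018; python3 pl.py blue .437 -.417
```

```text
t: 27.2
tool_pos: [0.4632, -0.099, 0.2285]
tool_rot: [1.164, 1.238, -1.166]
contact_force: [0.0, -1.6, -4.2]
opening: 0.0057
27.2 [ 0.4632 -0.099   0.2285] [-0.368 -0.32   1.955 -0.     1.508 -0.428]
yellow 7806 touch [307.9  48.1] lid [0.4706 0.0129 0.116 ] lidbench [0.4736 0.0199 0.056 ] plate [0.4742 0.0211 0.045 ]
green 3214  [312.9 227. ] lid [ 0.4851 -0.116   0.116 ] lidbench [ 0.4915 -0.1392  0.056 ] plate [ 0.4926 -0.1436  0.045 ]
green 2974  [260.7 227.6] lid [ 0.4438 -0.1191  0.116 ] lidbench [ 0.4406 -0.1429  0.056 ] plate [ 0.44   -0.1476  0.045 ]
top stirrer [0.4768 0.0182] -3.1 pot [0.4825 0.1172] r 0.03356428527832031 cen [np.float64(0.4672), np.float64(0.1179)] rel [0.0003 0.0992]
scene stirrer [0.4737 0.0175] -3.8 pot [0.4833 0.1171] r 0.03492916488647461 cen [np.float64(0.4832), np.float64(0.1176)] rel [0.003 0.1  ]
top stirrer [ 0.4378 -0.4169] -3.6 pot [ 0.4437 -0.3152] r 0.03309058380126953 cen [np.float64(0.4293), np.float64(-0.3137)] rel [-0.0006  0.1019]
scene stirrer [ 0.4354 -0.4174] -2.4 pot [ 0.4442 -0.316 ] r 0.033474853515625 cen [np.float64(0.4444), np.float64(-0.3164)] rel [0.0046 0.1017]
```

View pics/w19.png

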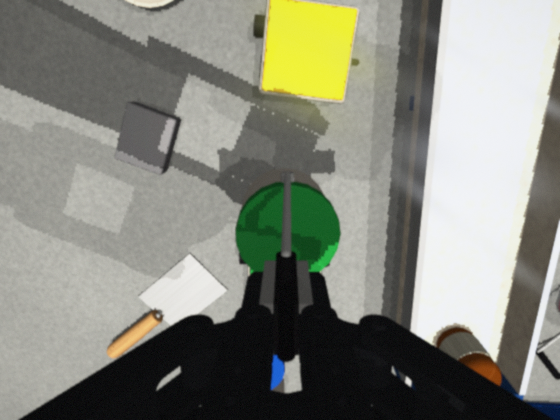

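```bash
python3 -m handwheel '[[0,[0.01,-0.0015,0.0015],[0,0,0]],[0,[0.02,-0.001,0.0015],[0,0,0]],[0,[0.025,0,0],[0,0,0]],[0,[0.025,0,0],[0,0,0]],[0,[0.02,0,0],[0,0,0]],[0,[0.010,0,0],[0,0,0]],[0,[0.002,0,0],[0,0,0]],[0,[0,0,0],[0,0,0]],[0,[0,0,0],[0,0,0]]]'
python3 -m handwheel '[[0,[0.002,0,0],[0,0,0]],[0,[0.0015,0,0],[0,0,0]],[0,[0.001,0,0],[0,0,0]],[0,[0,0,0],[0,0,0]],[0,[0,0,0],[0,0,0]]]'
```

```text
t: 28.2
tool_pos: [0.4613, -0.103, 0.1171]
tool_rot: [1.165, 1.237, -1.166]
contact_force: [-0.4, 0.7, -4.1]
opening: 0.0058
t: 28.62
tool_pos: [0.4604, -0.1027, 0.1115]
tool_rot: [1.164, 1.239, -1.167]
contact_force: [-0.8, -0.2, -4.6]
opening: 0.0062
```

```bash
python3 -m handwheel '[[0,[0.001,0,0],[0,0,0]],[0,[0.001,0,0],[0,0,0]],[0,[0,0,0],[0,0,0]],[0,[0,0,0],[0,0,0]]]'
```

```text
t: 28.95
tool_pos: [0.4615, -0.1028, 0.1111]
tool_rot: [1.165, 1.237, -1.165]
contact_force: [-1.7, 2.1, 6.1]
opening: 0.0063
```

Seated. Release, then retract well out of the way for a full check.

```bash
python3 -m handwheel '[[0.03,[0,0,0],[0,0,0]],[0.03,[0,0,0],[0,0,0]],[0.03,[0,0,0],[0,0,0]],[0.03,[-0.005,0,0],[0,0,0]],[0.03,[-0.02,0,0],[0,0,0]],[0.04,[-0.03,0,0],[0,0,0]],[0.04,[-0.03,0,0],[0,0,0]],[0.04,[-0.03,0,0],[0,0,0]],[0.04,[-0.03,0,0],[0,0,0]],[0.04,[-0.02,-0.01,0],[0,0,0]]]'
python3 -m handwheel '[[0.04,[0,-0.02,-0.02],[0,0,0]],[0.04,[0,-0.01,-0.035],[0,0,0]],[0.04,[0,0,-0.04],[-3,0,0]],[0.04,[0,0,-0.04],[-4,0,0]],[0.04,[0,0,-0.04],[-4,0,0]],[0.04,[0,0,-0.04],[-4,0,0]],[0.04,[0,0,-0.04],[-4,0,0]],[0.04,[0,0,-0.04],[-4,0,0]],[0.04,[0,0,-0.04],[-4,0,0]],[0.04,[0,0,-0.04],[-4,0,0]]]'
python3 -m handwheel '[[0.04,[0,0,-0.04],[-4,0,0]],[0.04,[0,0,-0.04],[-4,0,0]],[0.04,[0,0,-0.04],[-4,0,0]],[0.04,[0,0,0],[0,0,0]],[0.04,[0,0,0],[0,0,0]]]'
python3 pl.py yellow .476 .018; python3 pl.py blue .437 -.417;python3 pl.py green .469 -.207
python3 -c "
from h import *
im,C=grab('top'); cv2.imwrite('pics/t20.png',im[:,:,::-1])
im,C=grab('scene'); cv2.imwrite('pics/s20.png',cv2.resize(np.ascontiguousarray(im[90:280,120:420]),None,fx=2.6,fy=2.6)[:,:,::-1])"
```

```text
t: 29.78
tool_pos: [0.452, -0.1036, 0.278]
tool_rot: [1.165, 1.235, -1.165]
contact_force: [-0.0, 0.9, 0.1]
opening: 0.0399
t: 30.62
tool_pos: [0.3266, 0.2544, 0.275]
tool_rot: [0.754, 1.438, -0.754]
contact_force: [0.9, 0.8, 0.6]
opening: 0.0398
t: 31.03
tool_pos: [0.2517, 0.3478, 0.275]
tool_rot: [0.591, 1.491, -0.592]
contact_force: [0.3, -0.2, -0.7]
opening: 0.04
top stirrer [0.4768 0.0182] -3.1 pot [0.4653 0.1443] r 0.033737892150878905 cen [np.float64(0.4505), np.float64(0.1443)] rel [-0.0184  0.1252]
scene stirrer [0.4747 0.0181] -3.1 pot [0.4671 0.145 ] r 0.035372913360595705 cen [np.float64(0.4667), np.float64(0.1445)] rel [-0.0143  0.1263]
top stirrer [ 0.4378 -0.417 ] -3.2 pot [ 0.4435 -0.3152] r 0.03312641906738281 cen [np.float64(0.4289), np.float64(-0.3148)] rel [-0.      0.1019]
scene stirrer [ 0.4354 -0.4173] -3.0 pot [ 0.4442 -0.3162] r 0.03333625793457031 cen [np.float64(0.4444), np.float64(-0.3165)] rel [0.0036 0.1014]
top stirrer [ 0.4692 -0.207 ] 3.6 pot [ 0.4615 -0.1045] r 0.03226155853271485 cen [np.float64(0.448), np.float64(-0.1053)] rel [-0.0013  0.1028]
scene stirrer [ 0.4676 -0.2076] 3.5 pot [ 0.4621 -0.1054] r 0.03160739898681641 cen [np.float64(0.4618), np.float64(-0.105)] rel [0.0007 0.1024]
```

View pics/t20.png

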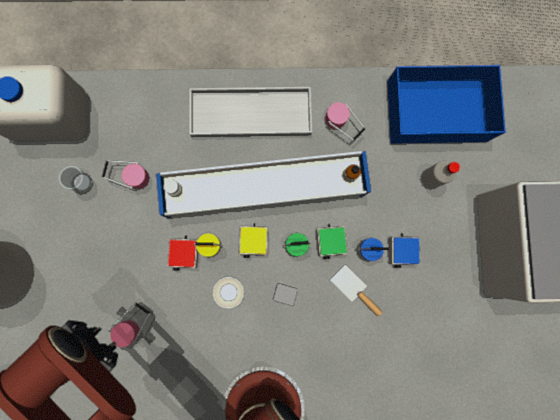

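View pics/s20.png

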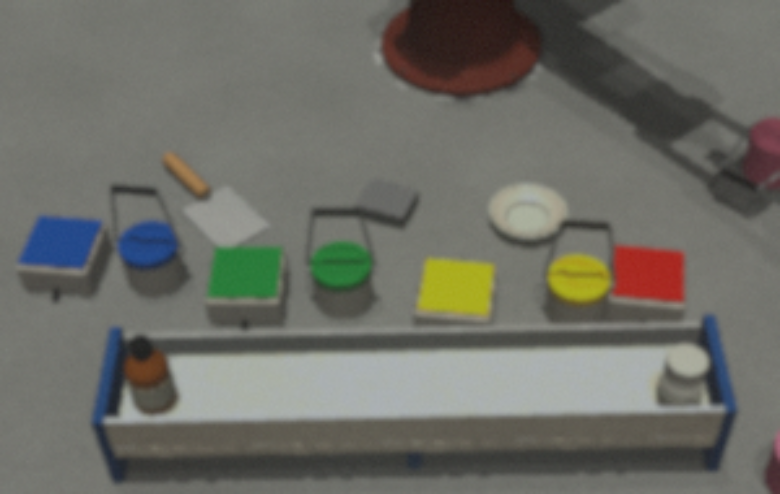

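```bash
python3 - <<'E'
from plan import *
rows([((.465,.149,.26),Rt(90,-3),10,.04)])
E
```

```text
[[0.04, [0.0033, 0.0004, 0.0289], [4.9, 0, 0.0]], [0.04, [0.0034, 0.0028, 0.0287], [5.0, 0, 0.0]], [0.04, [0.0033, 0.0053, 0.0284], [4.9, 0, 0.0]], [0.04, [0.0033, 0.0077, 0.0278], [4.9, 0, 0.1]], [0.04, [0.0034, 0.0101, 0.0271], [4.9, 0, -0.0]], [0.04, [0.0033, 0.0123, 0.0261], [5.0, 0, -0.0]], [0.04, [0.0034, 0.0146, 0.0249], [4.9, 0, 0.0]], [0.04, [0.0033, 0.0166, 0.0236], [4.9, -0.1, 0.0]], [0.04, [0.0034, 0.0186, 0.0221], [4.9, 0, 0.0]], [0.04, [0.0034, 0.0204, 0.0204], [5.0, 0, 0.0]]]
end tcp [0.465 0.149 0.241]
```

```bash
python3 -m handwheel '[[0.04,[0.003,0,0.029],[4.9,0,0]],[0.04,[0.003,0.003,0.0285],[5,0,0]],[0.04,[0.003,0.005,0.0285],[4.9,0,0]],[0.04,[0.003,0.0077,0.028],[4.9,0,0]],[0.04,[0.003,0.01,0.027],[4.9,0,0]],[0.04,[0.003,0.0123,0.026],[5,0,0]],[0.04,[0.003,0.0146,0.025],[4.9,0,0]],[0.04,[0.003,0.0166,0.0236],[4.9,0,0]],[0.04,[0.003,0.0186,0.022],[4.9,0,0]],[0.04,[0.003,0.0204,0.0204],[5,0,0]]]' 30
python3 -m handwheel '[[0.04,[0,0,0],[0,0,0]],[0.04,[0,0,0],[0,0,0]],[0.04,[0,0,0],[0,0,0]]]'
python3 wl.py w21;python3 -c "
from h import *
im,C=grab('scene'); cv2.imwrite('pics/s21.png',cv2.resize(np.ascontiguousarray(im[90:280,220:420]),None,fx=3,fy=3)[:,:,::-1])"
```

```text
t: 32.27
tool_pos: [0.4653, 0.1479, 0.2442]
tool_rot: [1.25, 1.184, -1.252]
contact_force: [1.1, 0.4, 0.1]
opening: 0.0401
t: 32.52
tool_pos: [0.464, 0.1497, 0.2442]
tool_rot: [1.245, 1.188, -1.249]
contact_force: [-0.1, 0.8, -0.4]
opening: 0.0404
32.5167 [0.464  0.1497 0.2442] [ 1.590e-01 -2.910e-01  1.906e+00  1.000e-03  1.529e+00  2.090e-01]
red 6178  [260.8 105.1] lid [0.4478 0.2244 0.116 ] lidbench [0.4434 0.2228 0.056 ] plate [0.4425 0.2223 0.045 ]
red 733 touch [  5.8 319.6] lid [0.1975 0.0458 0.116 ] lidbench [0.138  0.0048 0.056 ] plate [ 0.127  -0.0019  0.045 ]
blue 2458  [468.   28.8] lid [0.5973 0.2685 0.116 ] lidbench [0.6259 0.2766 0.056 ] plate [0.629  0.2778 0.045 ]
yellow 3470  [300.2 290.3] lid [0.4716 0.0637 0.116 ] lidbench [0.4725 0.0267 0.056 ] plate [0.4724 0.0201 0.045 ]
```

View pics/w21.png

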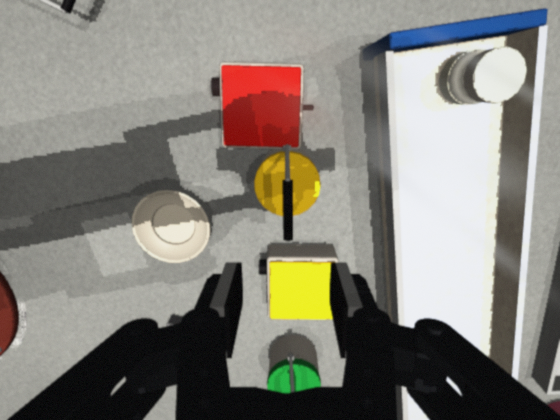

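View pics/s21.png

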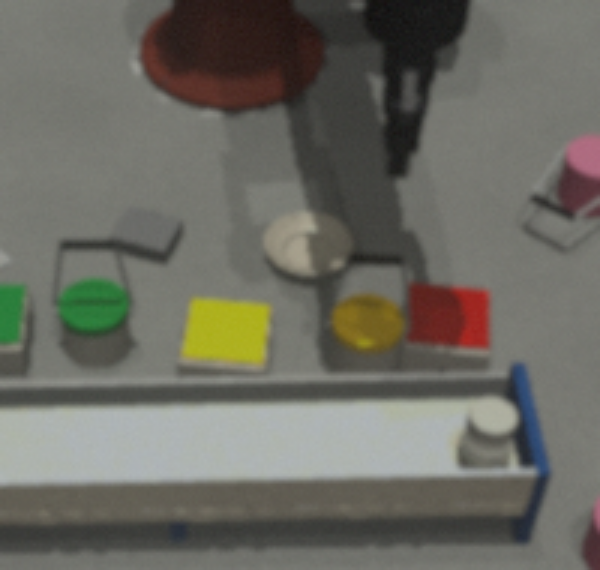

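```bash
python3 -m handwheel '[[0.04,[0.015,0.001,0.0015],[0,0,0]],[0.04,[0.025,0.001,0.002],[0,0,0]],[0.04,[0.03,0.001,0],[0,0,0]],[0.04,[0.03,0,0],[0,0,0]],[0.04,[0.02,0,0],[0,0,0]],[0.04,[0.01,0,0],[0,0,0]],[0.04,[0.001,0,0],[0,0,0]],[0.04,[0,0,0],[0,0,0]],[0.04,[0,0,0],[0,0,0]]]'
python3 wl.py w22
```

```text
t: 33.37
tool_pos: [0.4678, 0.1468, 0.1153]
tool_rot: [1.247, 1.185, -1.245]
contact_force: [0.5, 0.8, 0.6]
opening: 0.0399
33.3667 [0.4678 0.1468 0.1153] [ 1.520e-01 -1.750e-01  2.030e+00  1.000e-03  1.285e+00  2.010e-01]
red 15860  [238. 105.] lid [0.452  0.2255 0.116 ] lidbench [0.444  0.2241 0.056 ] plate [0.4426 0.2235 0.045 ]
yellow 4261  [298.9 365.1] lid [0.4714 0.0966 0.116 ] lidbench [0.4716 0.0413 0.056 ] plate [0.472  0.0308 0.045 ]
```

View pics/w22.png

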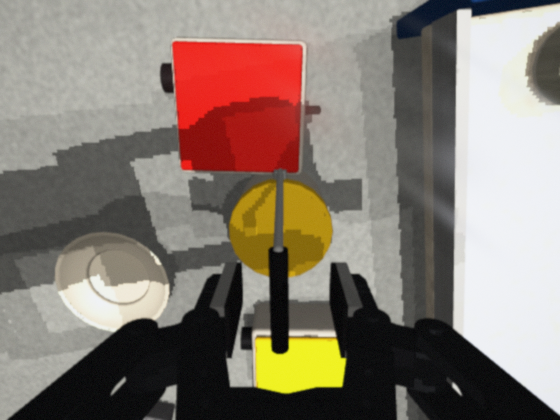

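```bash
python3 -m handwheel '[[0.04,[0.003,-0.002,0],[0,0,0]],[0,[0,0,0],[0,0,0]],[0,[0,0,0],[0,0,0]],[0,[0,0,0],[0,0,0]],[0,[0,0,0],[0,0,0]],[0,[0,0,0],[0,0,0]],[0,[-0.005,0,0],[0,0,0]],[0,[-0.01,0,0],[0,0,0]],[0,[-0.01,0,0],[0,0,0]],[0,[0,0,0],[0,0,0]]]' 60
python3 wl.py w23
```

```text
t: 34.25
tool_pos: [0.466, 0.1466, 0.1377]
tool_rot: [1.247, 1.185, -1.245]
contact_force: [1.4, 0.4, -3.0]
opening: 0.006
34.25 [0.466  0.1466 0.1377] [ 1.520e-01 -2.060e-01  2.017e+00  1.000e-03  1.329e+00  2.020e-01]
red 13062  [245.1 104.1] lid [0.4505 0.2249 0.116 ] lidbench [0.4438 0.2236 0.056 ] plate [0.4426 0.2231 0.045 ]
yellow 1090  [285.6 374.1] lid [0.4614 0.0694 0.116 ] lidbench [0.4586 0.0119 0.056 ] plate [0.4581 0.0009 0.045 ]
```

View pics/w23.png

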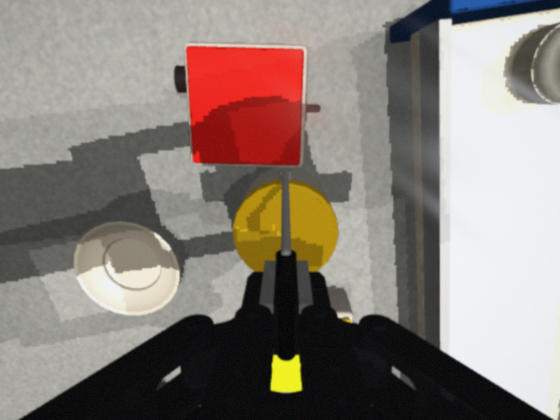

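```bash
python3 -m handwheel '[[0,[0,0.003,0.004],[0,0,0]],[0,[0,0.005,0.0075],[0,0,0]],[0,[0,0.005,0.0075],[0,0,0]],[0,[0,0.0037,0.0037],[0,0,0]],[0,[0.008,0,0],[0,0,0]],[0,[0.008,0,0],[0,0,0]],[0,[0.004,0,0],[0,0,0]],[0,[0,0,0],[0,0,0]],[0,[0,0,0],[0,0,0]],[0,[0,0,0],[0,0,0]]]'
python3 -m handwheel '[[0,[0.002,0,0],[0,0,0]],[0,[0.002,0,0],[0,0,0]],[0,[0.001,0,0],[0,0,0]],[0,[0,0,0],[0,0,0]],[0,[0,0,0],[0,0,0]]]'
```

```text
t: 35.13
tool_pos: [0.4801, 0.1231, 0.1152]
tool_rot: [1.245, 1.187, -1.248]
contact_force: [0.5, 0.2, -4.9]
opening: 0.0055
t: 35.55
tool_pos: [0.4806, 0.123, 0.1108]
tool_rot: [1.246, 1.186, -1.247]
contact_force: [-0.2, 1.3, -1.8]
opening: 0.0058
```

```bash
python3 -m handwheel '[[0,[0.001,0,0],[0,0,0]],[0,[0,0,0],[0,0,0]],[0,[0,0,0],[0,0,0]]]'
python3 -m handwheel '[[0.03,[0,0,0],[0,0,0]],[0.03,[0,0,0],[0,0,0]],[0.03,[0,0,0],[0,0,0]],[0.03,[-0.005,0,0],[0,0,0]],[0.03,[-0.02,0,0],[0,0,0]],[0.04,[-0.03,0,0],[0,0,0]],[0.04,[-0.03,0,0],[0,0,0]],[0.04,[-0.03,0,0],[0,0,0]],[0.04,[-0.03,0,0],[0,0,0]],[0.04,[-0.02,-0.01,0],[0,0,0]]]'
python3 -m handwheel '[[0.04,[0,-0.02,0],[0,0,0]],[0.04,[0,-0.03,-0.01],[0,0,0]],[0.04,[0,-0.02,-0.03],[-3,0,0]],[0.04,[0,0,-0.04],[-4,0,0]],[0.04,[0,0,-0.04],[-4,0,0]],[0.04,[0,0,-0.04],[-4,0,0]],[0.04,[0,0,-0.03],[-4,0,0]],[0.04,[0,0,-0.01],[0,0,0]],[0.04,[0,0,0],[0,0,0]],[0.04,[0,0,0],[0,0,0]]]'
python3 pl.py yellow .476 .018; python3 pl.py blue .437 -.417;python3 pl.py green .469 -.207
python3 -c "
from h import *
im,C=grab('top'); cv2.imwrite('pics/t24.png',im[:,:,::-1])
im,C=grab('scene'); cv2.imwrite('pics/s24.png',cv2.resize(np.ascontiguousarray(im[90:280,120:420]),None,fx=2.6,fy=2.6)[:,:,::-1])"
```

```text
t: 35.8
tool_pos: [0.4812, 0.1232, 0.1107]
tool_rot: [1.247, 1.186, -1.246]
contact_force: [-0.2, 1.8, 5.5]
opening: 0.0059
t: 36.63
tool_pos: [0.472, 0.1231, 0.2779]
tool_rot: [1.248, 1.184, -1.245]
contact_force: [-0.1, -0.3, 0.0]
opening: 0.0399
t: 37.47
tool_pos: [0.385, 0.3249, 0.2744]
tool_rot: [0.998, 1.331, -1.002]
contact_force: [0.6, -0.2, 0.1]
opening: 0.0402
top stirrer [0.4768 0.0182] -3.2 pot [0.4825 0.121 ] r 0.033334434509277346 cen [np.float64(0.4668), np.float64(0.121)] rel [-0.      0.1029]
scene stirrer [0.4747 0.0181] -3.2 pot [0.4831 0.1218] r 0.03511571502685547 cen [np.float64(0.4831), np.float64(0.1214)] rel [0.0026 0.104 ]
top stirrer [ 0.4378 -0.4169] -3.4 pot [ 0.4436 -0.3151] r 0.033116641998291015 cen [np.float64(0.4292), np.float64(-0.3143)] rel [-0.0003  0.1019]
scene stirrer [ 0.4354 -0.4173] -3.0 pot [ 0.4441 -0.316 ] r 0.033450248718261716 cen [np.float64(0.4444), np.float64(-0.3164)] rel [0.0035 0.1017]
top stirrer [ 0.4693 -0.2069] 3.7 pot [ 0.4613 -0.1046] r 0.03222891998291016 cen [np.float64(0.448), np.float64(-0.1053)] rel [-0.0014  0.1026]
scene stirrer [ 0.4674 -0.2075] 3.8 pot [ 0.4619 -0.1048] r 0.03143021774291992 cen [np.float64(0.4618), np.float64(-0.1049)] rel [0.0012 0.1028]
```

View pics/t24.png

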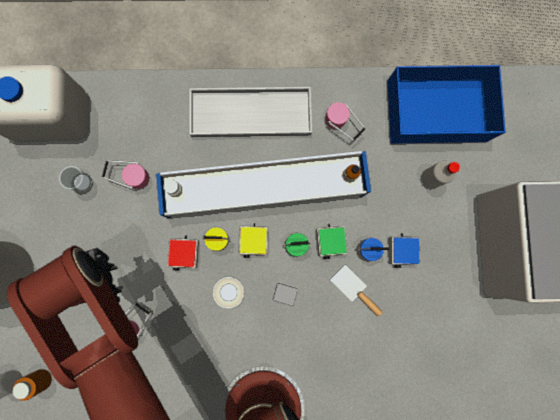

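View pics/s24.png

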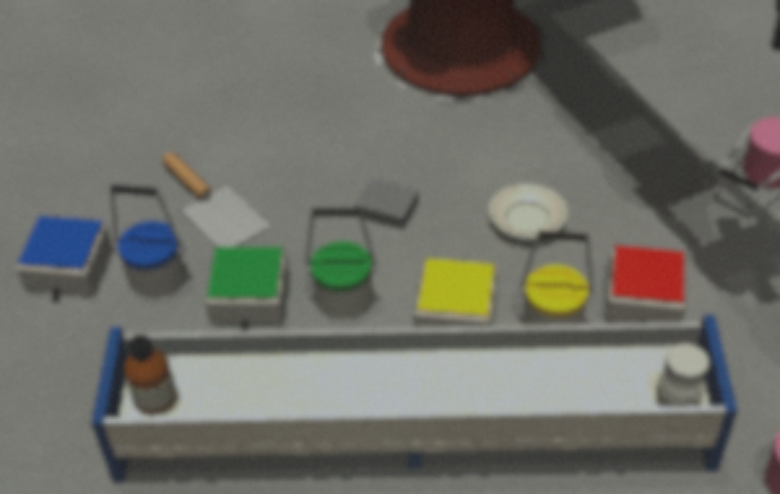

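All three pots are in place with their bails upright. The bottle and jar have not moved, and the robot is clear of everything. Handing in.

```bash
python3 -c "
from station import ctrl
print(ctrl.finish_job())"
```

```text
the job is handed in; nothing more can be done
None
```

The blue, yellow and green pots are standing upright beside their matching stirrers, and I handed the job in at about 38 s. The red pot was not on the shelf. For each pot I raised the bail with a loosely closed gripper, lifted by the grip bar over the rail, and set it down on the stirrer's left.

After I had placed the yellow pot, a knock moved it about 3 cm, close to the red stirrer. I picked it up again by its bail and put it back.

**Last checks** (pot centre in the stirrer's frame; the goal is x = 0, y = 102 mm):

| Pot | Top camera (x, y in mm) | Scene camera (x, y in mm) |
|---|---|---|
| Blue | 0, 102 | 3.5, 102 |
| Yellow | 0, 103 | 3, 104 |
| Green | −1, 103 | 1, 103 |

- **Disagreements:** The two fixed cameras differ by up to about 4 mm in x. The wrist camera was off from both by 2–6 mm on the bench and shelf. I used it only to line up the grasps.
- **Surroundings:** In the final pictures all three bails are upright and the amber bottle and clear jar are where they started. The robot was touching nothing, and no check failed.

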